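# Fit the pipe cradle into the bench stand

### The job

Take the cradle post out of its holder and fit it into the square tube of the bench stand, which somebody has clamped at a height you must find by touch: squeeze the post's spring catch flush so that it slips into the tube's mouth on the slotted side, then slide the post fully home until the cradle sits on the rim and the catch pops out through the slot. Do not force it: push only gently, on the tube as well as on the post. Leave everything else on the bench where it is.

Things in the scene. Friction and masses are not known exactly. Their poses are not given: they have to be found in the camera images.
- post_mid (a point): Centre, 52 mm above the foot, of the loose aluminium cradle post (about 0.35 kg) standing upright in the holder: a square shank, 26 x 26 mm and 76 mm long, the lowest 3 mm tapering to 23.5, with a U-shaped cradle on top. z points up the post, x out of the face with the spring catch. Unsqueezed, the catch's square lower end stops dead on a tube's rim.
- post_shoulder (a point): On the post's axis at the cradle's underside, 76 mm above the foot; it rests on the rim when home. Axes as the post's. The cradle is 24 mm thick (x) and 80 wide (y): a flat cross bar 10 mm high with two outward-leaning arms at its ends, rising to 105 mm above the foot; the flat between them is about 50 mm wide. 5 to 12 N down on the bar slide the post once the catch is in the tube.
- catch_face (a point): Middle of the catch's outer face (x outwards), 40 mm above the foot. The catch is a steel block 10 mm wide, 20 mm tall (30 to 50 mm above the foot), 6.5 mm proud. Pads closed on the shank's +x and -x faces press it flush; with the fingertips ending half-way up it, its lower half stays free to enter the tube. Once some mm are inside, the wall holds it in and friction holds the post when let go.
- catch (a joint): Spring catch: 0 = fully out (6.5 mm proud of the shank), 0.0065 m = pressed flush, 0.0085 at most; held in by the tube wall it reads 0.004 to 0.007. Its spring pushes with about 2 N when out and 6 N when flush.
- stand: Bench stand, dark steel, fixed; origin at bench level on the axis of its upright square tube, x points to the tube's slotted side, z up. Base plate 130 x 130 x 8 mm, clamp sleeve 48 x 48 mm up to 50 mm, in it the tube: outside 36 x 36, inside 28 x 28 mm (1 mm clearance round the shank), no chamfer. The rim is clamped 110 to 140 mm above the bench, differently each time, and is not measured: find it by touch or sight.
- stand_side (a point): Point 18 mm out from the tube's axis on its slotted (+x) face, 60 mm above the bench. In that face the slot for the catch, 14 mm wide and 24 mm tall, is centred 36 mm below the rim, just where the catch comes when the cradle sits on the rim. The catch pops out through it by itself.
- holder_mouth (a point): Centre of the top of the holder, a black block 54 x 54 mm (with two low lugs to 94 mm in y) and 30 mm high, fixed to the bench, with a square pocket 30 x 30 mm, 22 mm deep, in which the post stands at the start.
- paste_jar: Bystander: closed jar, 56 mm across, 55 mm high, upright. Origin under its centre.
- coupling: Bystander: brass ring 42 mm across, 35 mm high. Origin under its centre.
- tee: Bystander: copper tee piece, 70 mm long, 28 mm high. Origin underneath.
- wrench: Bystander: steel wrench lying flat, beyond the work.
- screwdriver: Bystander: screwdriver lying flat, beyond the work.
- offcut: Bystander: square steel bar 160 x 28 x 28 mm lying on the bench. Origin under its centre.
- post: The cradle post itself (described under its centre); origin at the middle of its foot, axes as the centre's.
Not all that is in view belongs to the job. There is more than one size of the stand; the one meant has the size given above.

How it is judged:
At the end, for the whole second after the job is handed in: The post stands in the stand's tube, upright within 0.06 rad and on the tube's axis within 4 mm, the catch out through the slot (joint below 2 mm, its face 16 mm or more from the tube's axis), the cradle's underside at most 146 mm above the bench, so down on the rim, at rest and let go (horizontal distance between post_shoulder and stand below 0.004 m and z of post_shoulder in the frame of stand below 0.146 m and value of joint catch below 0.002 m and x of catch_face in the frame of stand above 0.016 m and angle between post_mid's own z axis and vertical below 0.06 rad and linear speed of post below 0.01 m/s); the robot touches nothing.
It fails at once if the post is pushed against the stand with more than 60 N (contact force between post and stand above 60 N).
It fails at once if the gripper pushes on the stand with more than 35 N (contact force between the arm and stand above 35 N).
It fails at once if a bystander is moved by more than 30 mm (distance of any of paste_jar, coupling, tee, wrench, screwdriver, offcut from where it was at the start of the episode above 0.03 m).
It also fails if it takes over 61 s, if anything falls off the work surface, if the arm or the gripper's body presses on something with over 40 N, if the wrist force passes 120 N, or if a joint passes its speed limit or range.

### The arm

A 6-joint arm with a two-finger parallel gripper is mounted at the origin on the work surface. World frame = base frame: x ahead of the robot, y to its left, z up, the work surface at z = 0. Lengths are in m, angles in rad, forces in N, time in s.
With the tool pointing down it reaches from about 0.35 to 0.975 m from the base axis. Payload 4.9 kg.
Tool frame: the origin (TCP) lies on the centre line of the jaws, within the pads' length; the fingertips stand manip.tcp_to_tips ahead of it and the grasp point (between the pads) lies 11 mm behind it (manip.tcp_to_tips is the distance from the TCP to the fingertips, in m); x points along the fingers, y is the direction in which the jaws open and shut, and the axes are right-handed (so a half turn about x gives the same grasp; the last joint's range is limited). The gripper opens to 85 mm and grips with 20 to 120 N. Pads are 22 mm wide; open, the fingers measure 114 mm over their backs; the gripper's body (76 mm by 85 mm) begins 54 mm behind the grasp point. The pads swing forward as they close: fully open they stand 13 mm farther back than shut.
Start: joints at [1.198, 0.053, 1.613, -0, 1.476, -0.119], TCP at [0.157, 0.605, 0.239] pointing down, gripper open.
Joint ranges: [-3.01, 3.01], [-1.01, 2.22], [0.06, 2.58], [-1.02, 4.17], [0.09, 2.62], [-3.14, 3.14]. Speed limits (rad/s): [2.57, 2.57, 3.14, 3.14, 3.14, 3.14].

### API

Orientations are given as a unit quaternion [w, x, y, z].
In Python, from plant import status, imaging, workorder, manip gives the robot as it stands.
- The arm moves only by the tool carry_out, never from a script. Its argument "moves" is one flat list of numbers, 5 for each row, row after row: the opening, from 0 (shut) to 1 (fully open), then the shift along the tool's x, y, z in cm, then the turn about the tool's x in rad. In form: [claw, tx, ty, tz, twist, claw, tx, ty, tz, twist, ...]. A call has 1 to 12 rows; each row is the pose to reach, as a shift and turn from the pose commanded when the call began, along the tool's axes at that moment; what a row does not reach only later rows make up. A row lasts 1/12 s, in which the tool goes at most 41.7 mm and 7.16 degrees, less where a joint would pass 70% of its speed; a pose out of reach is approached as far as the arm can. A call with a gripper value outside its range is refused whole. The fingers move at their own pace and stop on an object; the grip force is fixed at half the most. Time passes only in rows, so rows that repeat a pose let the fingers close. It gives the time, the measured TCP pose, the force and the opening at its end, in the units of the state.
- status.state(): the state, without advancing time (a new reading comes with each control period).
- imaging.grab_frame(name): name is "scene" or "top" or "wrist"; returns the picture (420x560x3 uint8, red, green, blue); there is no depth.
- imaging.camera_info(name): a dict with "K" (3x3 intrinsics, pixels), "R" (3x3) and "t" (3): a world point X has camera coordinates R X + t. Camera axes: x right, y down, z forward; pixel columns grow to the right and rows downward; lengths in m; the calibration is good to about 2 mm. A picture is of the moment at which its call begins: read the wrist's pose just before it. camera_info takes no time and is no camera call; for the wrist camera it gives the pose at the moment of the call.
- workorder.job_done(): hands the job in, once; it reports no verdict.
The state is a dict: "time": time; "joint_pos": joint angles; "joint_vel": joint speeds; "joint_efforts": joint torques, N m; "tool_pos": TCP position; "tool_rot": TCP orientation; "contact_force": force on the tool from outside, world axes, zero at the start; "ft_torque": the same for the moment, N m; "gripper_width": opening from 0.0 (shut) to 1.0 (fully open).
Only numpy, scipy, OpenCV 4.12 (cv2) and the standard library are available. Lean on these libraries where they do the work, as an engineer would, in place of code of your own. Each camera call takes 0.05 s, during which the arm holds its last target.

## Working session

There is one attempt and no reset: what is moved stays moved. The work goes in short steps, Python scripts to look and compute and a tool call to move; the robot and the scene stay as the last step left them, time stands still between calls to the robot, and variables do not carry over. Pictures are saved under pics/ and viewed, and the job is handed in when it is done.

Besides the shell and the picture viewer there is one more tool, called after "Request:" as name(argument=value, ...) on one line, values as JSON. carry_out: Moves the arm, as the interface text tells. Its arguments: {"type":"object","properties":{"moves":{"type":"array","items":{"type":"number"}}},"required":["moves"]}

```bash
ls; mkdir -p pics
python3 - <<'E'
from plant import status, imaging, workorder, manip
import cv2
print(status.state()); print(manip.tcp_to_tips)
for n in("scene","top","wrist"):
    c=imaging.camera_info(n); print(n,c)
    cv2.imwrite(f"pics/{n}0.png",imaging.grab_frame(n)[:,:,::-1])
E
```

```text
pics
{'time': 0.0, 'joint_pos': array([ 1.19801940e+00,  5.33437864e-02,  1.61431742e+00,  1.32095834e-05,
        1.47601148e+00, -1.19018912e-01]), 'joint_vel': array([ 5.55520367e-04, -5.04195859e-04, -8.38044755e-05, -1.63037398e-04,
       -6.67010173e-04, -1.87896170e-03]), 'joint_efforts': array([-5.05546850e-04, -3.93677473e+01, -3.70180357e+01, -1.73750359e-04,
        7.08263658e-03,  1.78147519e-05]), 'tool_pos': array([0.15668253, 0.60440209, 0.23805712]), 'tool_rot': array([ 0.70123885,  0.08876473,  0.7016059 , -0.09018903]), 'contact_force': array([0.82949479, 0.30618415, 0.14583753]), 'ft_torque': array([-0.03933563, -0.00871441,  0.00118337]), 'gripper_width': 0.9962515554583528}
0.008
scene {'K': array([[450.90017451,   0.        , 281.3805362 ],
       [  0.        , 450.90017451, 214.37412757],
       [  0.        ,   0.        ,   1.        ]]), 'R': array([[-0.36778911,  0.92976994, -0.0160947 ],
       [ 0.67869176,  0.25655788, -0.68815372],
       [-0.63569542, -0.26401879, -0.72538639]]), 't': array([ 0.1481237 , -0.31831934,  1.4922723 ])}
top {'K': array([[499.82454735,   0.        , 277.7835802 ],
       [  0.        , 499.82454735, 197.8566431 ],
       [  0.        ,   0.        ,   1.        ]]), 'R': array([[ 0.00948317, -0.99995291,  0.00206042],
       [-0.99659365, -0.00962008, -0.08190577],
       [ 0.08192174, -0.00127667, -0.99663795]]), 't': array([0.06229634, 0.52772587, 1.367706  ])}
wrist {'K': array([[293.02082628,   0.        , 284.22855207],
       [  0.        , 293.02082628, 207.11988094],
       [  0.        ,   0.        ,   1.        ]]), 'R': array([[ 0.2520332 ,  0.96771555, -0.00242529],
       [ 0.91443915, -0.23733621,  0.32783008],
       [ 0.31667065, -0.08484184, -0.94473359]]), 't': array([-0.6246936 , -0.04168425,  0.38107843])}
```

View pics/scene0.png

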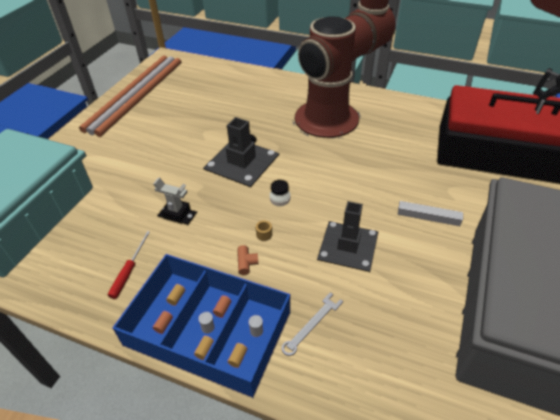

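View pics/top0.png

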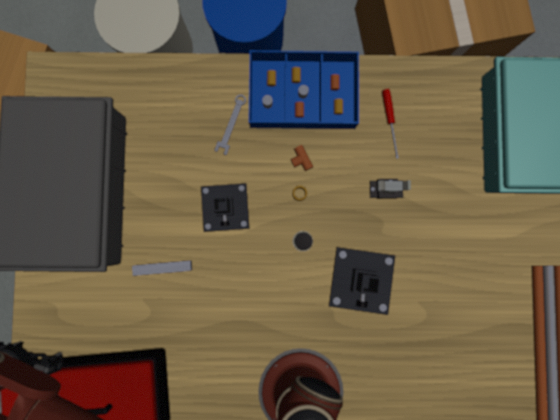

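View pics/wrist0.png

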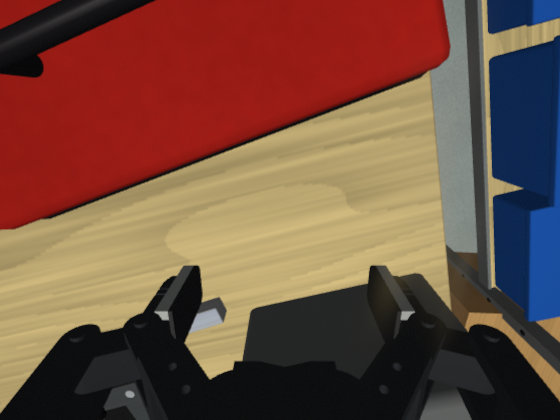

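The stand meant is the small-plate one: its plate is about 46 px (130 mm) at top (225,207), against about 60 px for the one at (363,281). The post in its holder is near (390,187) in top and (175,195) in scene. Next I'll enlarge these.

```bash
cat > h.py <<'E'
import numpy as np, cv2
from plant import status, imaging, workorder, manip
def crop(im,x0,y0,x1,y1,s): return cv2.resize(im[y0:y1,x0:x1],None,fx=s,fy=s,interpolation=cv2.INTER_CUBIC)
def proj(c,X):
    p=c["K"]@(c["R"]@np.array(X,float)+c["t"]); return p[:2]/p[2]
def ray(c,u,v):
    C=-c["R"].T@c["t"]; d=c["R"].T@np.linalg.solve(c["K"],[u,v,1.]); return C,d/np.linalg.norm(d)
def onz(c,u,v,z):
    C,d=ray(c,u,v); return C+d*(z-C[2])/d[2]
def tri(obs):
    A=np.zeros((3,3));b=np.zeros(3)
    for c,u,v in obs:
        C,d=ray(c,u,v);P=np.eye(3)-np.outer(d,d);A+=P;b+=P@C
    X=np.linalg.solve(A,b)
    return X,[np.round(proj(c,X)-[u,v],2) for c,u,v in obs]
E
python3 - <<'E'
from h import *
t=cv2.imread("pics/top0.png");s=cv2.imread("pics/scene0.png")
a=crop(t,190,172,260,242,5);b=crop(t,355,162,425,212,5);c=crop(s,310,190,390,280,5);d=crop(s,140,165,210,230,5)
def pad(i,h,w):
    o=np.zeros((h,w,3),np.uint8);o[:i.shape[0],:i.shape[1]]=i;return o
cv2.imwrite("pics/c1.png",np.hstack([pad(a,350,350),pad(b,350,350)]))
cv2.imwrite("pics/c2.png",np.hstack([pad(c,450,400),pad(d,450,350)]))
E
```

```text
(no output)
```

View pics/c1.png

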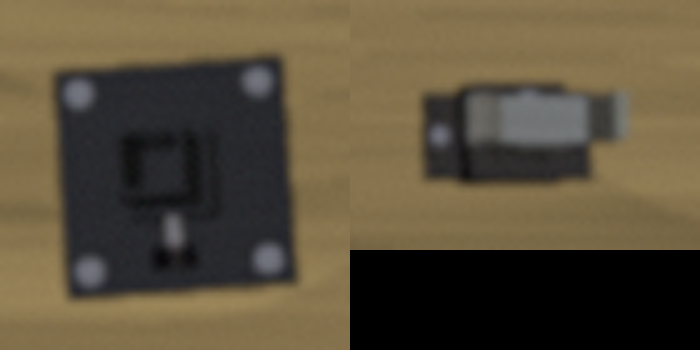

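View pics/c2.png

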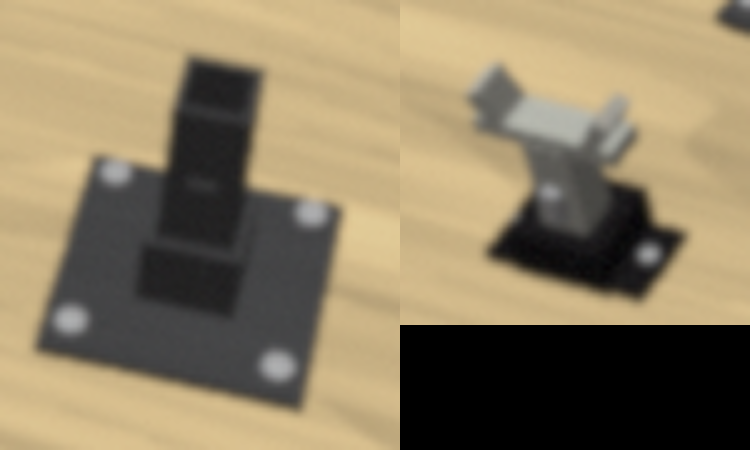

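Stand: the light mark in the scene crop (200,185) is probably the lower end of the slot, on the tube's face towards the scene camera (+x world). The clamp knob is on the robot's side. Post: the catch shows at (548,190) in the crop, also facing +x, and the cradle's length lies along y. Next I'll work out coarse positions.

Run:
```python
from h import *
T=imaging.camera_info("top");S=imaging.camera_info("scene")
tp=[(190+x/5,172+y/5) for x,y in [(80,95),(258,82),(268,259),(90,271)]]
P=np.array([onz(T,*p,0.01) for p in tp]);print(P.round(4),P.mean(0))
sc=[(310+x/5,190+y/5) for x,y in [(115,172),(311,212),(278,366),(71,320)]]
Q=np.array([onz(S,*p,0.01) for p in sc]);print(Q.round(4),Q.mean(0))
# rim centre: top crop (160,168) ; scene: rim quad
rt=(190+160/5,172+168/5); rs=(310+218/5,190+88/5)
print("rim",tri([(T,*rt),(S,*rs)]))
bt=(355+ (545-350)/5,162+117/5); bs=(140+(555-400)/5,165+120/5)
print("bar",tri([(T,*bt),(S,*bs)]))
from scipy.spatial.transform import Rotation as R
q=status.state()["tool_rot"];print(R.from_quat(q[[1,2,3,0]]).as_matrix().round(4))
W=imaging.camera_info("wrist");print(-W["R"].T@W["t"])
```

```text
[[0.5454 0.2689 0.01  ]
 [0.5537 0.1691 0.01  ]
 [0.4545 0.162  0.01  ]
 [0.4469 0.2612 0.01  ]] [0.50012197 0.21530431 0.01      ]
[[0.4553 0.1629 0.01  ]
 [0.4465 0.2627 0.01  ]
 [0.5467 0.2712 0.01  ]
 [0.5551 0.1714 0.01  ]] [0.50091069 0.21706466 0.01      ]
rim (array([0.49629487, 0.21297802, 0.12877338]), [array([-1.12,  0.27]), array([-1.31, -0.01])])
bar (array([ 0.55667813, -0.23838014,  0.09068836]), [array([-0.58,  0.3 ]), array([-0.69, -0.07])])
[[-6.000e-04  2.511e-01  9.680e-01]
 [-1.500e-03  9.680e-01 -2.511e-01]
 [-1.000e+00 -1.600e-03 -2.000e-04]]
[0.0749002  0.62700335 0.3723213 ]
```

Stand centre is about (0.500, 0.216), yaw about +4.8°, rim about 0.13. Post bar is about (0.557, -0.238). Now I'll raise the arm and move it over the stand for close wrist views.

Request:
carry_out(moves=[1, -7, 0, 0, 0, 1, -10, -4, 3, 0.2, 1, -10, -27, 37, 1.23, 1, -10, -27, 37, 1.23, 1, -10, -27, 37, 1.23, 1, -10, -27, 37, 1.23, 1, -10, -27, 37, 1.23, 1, -10, -27, 37, 1.23, 1, -10, -27, 37, 1.23, 1, -10, -27, 37, 1.23, 1, -10, -27, 37, 1.23, 1, -10, -27, 37, 1.23])

```text
time: 1.15
tool_pos: [0.4374, 0.2613, 0.3383]
tool_rot: [0.52, 0.479, 0.52, -0.479]
contact_force: [0.7, 0.6, -0.0]
gripper_width: 0.998
```

Request:
carry_out(moves=[1, 0, 0, 0, 0, 1, 0, 0, 0, 0, 1, 0, 0, 0, 0])

```text
time: 1.4
tool_pos: [0.4365, 0.2632, 0.3379]
tool_rot: [0.521, 0.478, 0.521, -0.478]
contact_force: [0.2, -0.2, -0.8]
gripper_width: 1.004
```

```bash
cat >> h.py <<'E'
import pickle
def shot(name):
    c=imaging.camera_info("wrist"); im=imaging.grab_frame("wrist")[:,:,::-1].copy()
    cv2.imwrite(f"pics/{name}.png",im); pickle.dump(c,open(f"pics/{name}.pkl","wb"))
    s=status.state(); print(name,s["time"],s["tool_pos"].round(4),s["joint_pos"].round(3))
def load(name): return cv2.imread(f"pics/{name}.png"),pickle.load(open(f"pics/{name}.pkl","rb"))
E
python3 -c "
from h import *
shot('w1')"
```

```text
w1 1.45 [0.4361 0.2638 0.338 ] [ 0.398 -0.265  1.745  0.     1.662  0.31 ]
```

View pics/w1.png

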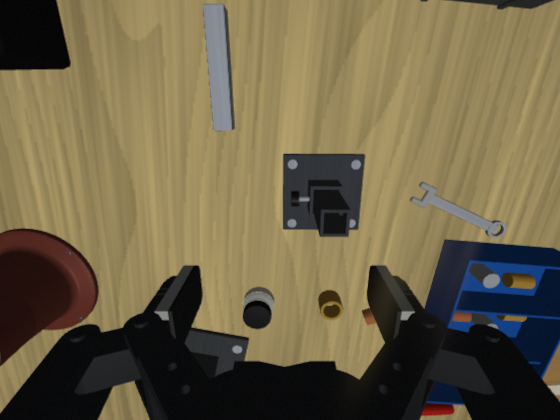

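w1 shows the stand's rim at (335,223), the clamp knob at (297,198) on the robot side, and bolts at the plate corners. The second view will be from the +x side.

Request:
carry_out(moves=[1, 2, 12, 1, 0, 1, 2, 12, 1, 0, 1, 2, 12, 1, 0, 1, 2, 12, 1, 0, 1, 2, 12, 1, 0, 1, 2, 12, 1, 0, 1, 2, 12, 1, 0])

```text
time: 2.03
tool_pos: [0.556, 0.2648, 0.3194]
tool_rot: [0.522, 0.478, 0.522, -0.477]
contact_force: [-1.0, 0.4, 0.2]
gripper_width: 0.997
```

```bash
python3 -c "
from h import *
shot('w2')
a=load('w1')[0];b=load('w2')[0]
cv2.imwrite('pics/c3.png',np.hstack([crop(a,280,150,370,240,4.4),crop(b,170,150,260,240,4.4)]))"
```

```text
w2 2.0833 [0.556  0.2646 0.3197] [ 0.323 -0.005  1.539  0.     1.606  0.234]
```

View pics/w2.png

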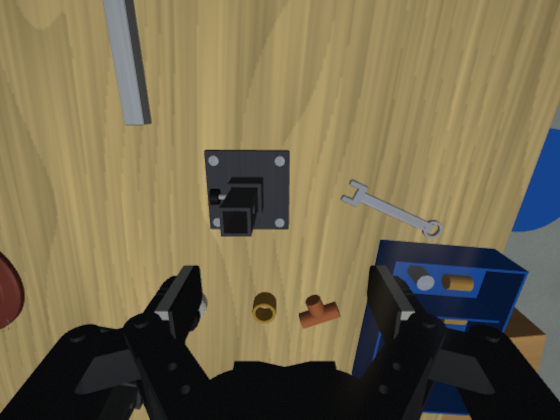

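View pics/c3.png

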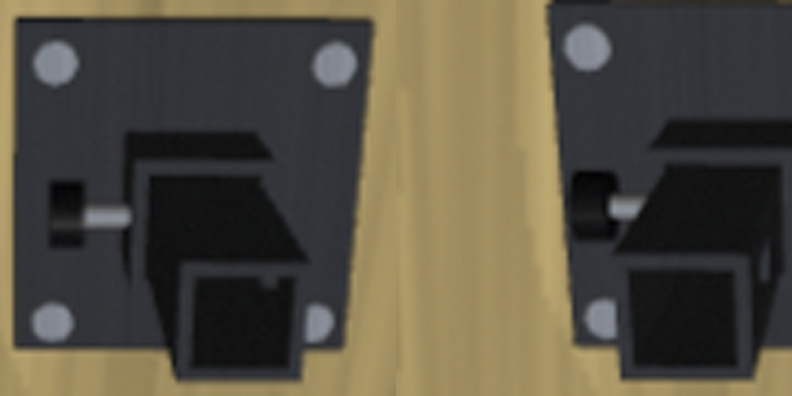

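The slot shows on the +x face (right crop, about (765,260)), so post and stand both face +x. I'll zoom on the rim to pick corners.

```bash
python3 -c "
from h import *
a=load('w1')[0];b=load('w2')[0]
def en(i): return np.clip(i.astype(float)*2.5,0,255).astype(np.uint8)
cv2.imwrite('pics/c4.png',en(np.hstack([crop(a,315,202,355,242,10),crop(b,212,200,252,240,10)])))"
```

```text
(no output)
```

View pics/c4.png

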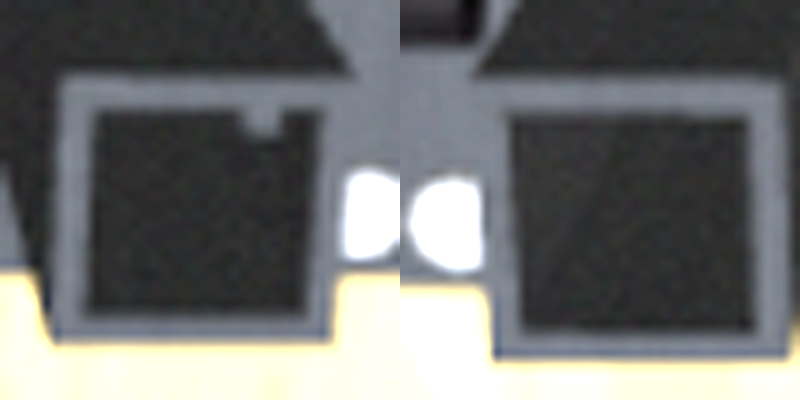

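Run:
```python
from h import *
_,A=load('w1');_,B=load('w2')
f=lambda x0,y0,X,Y,s=10:(x0+(X+.5)/s-.5,y0+(Y+.5)/s-.5)
L=[f(315,202,*p) for p in [(93,107),(325,104),(305,316),(84,318)]]
R=[f(212,200,*p) for p in [(108,115),(348,112),(355,330),(120,332)]]
P=[]
for l,r in zip(L,R):
    X,e=tri([(A,*l),(B,*r)]);P.append(X);print(X.round(4),e)
P=np.array(P);print(P.mean(0),[np.linalg.norm(P[i]-P[(i+1)%4]).round(4) for i in range(4)])
ax=(P[1]+P[2]-P[0]-P[3]);print(np.degrees(np.arctan2(ax[1],ax[0])))
for n,C,px in(("A",A,L),("B",B,R)):
    for z in(.12,.125,.13,.135):
        Q=np.array([onz(C,*p,z) for p in px]);print(n,z,Q.mean(0).round(4),[np.linalg.norm(Q[i]-Q[(i+1)%4]).round(4) for i in range(4)])
# plate bolts via wrist
a=[f(280,150,*p,4.4) for p in[(56,63),(335,63),(52,322)]]
print([onz(A,*p,.01).round(4) for p in a])
```

```text
[0.4878 0.2295 0.1356] [array([-0.  ,  0.16]), array([ 0.  , -0.17])]
[0.5156 0.2329 0.1374] [array([-0.  ,  0.15]), array([ 0.  , -0.16])]
[0.5176 0.205  0.1367] [array([-0.  , -0.18]), array([-0.  ,  0.19])]
[0.4901 0.2025 0.137 ] [array([-0.  , -0.17]), array([-0.  ,  0.18])]
[0.50276057 0.21746599 0.1366838 ] [np.float64(0.028), np.float64(0.028), np.float64(0.0276), np.float64(0.0271)]
6.15630066788878
A 0.12 [0.5065 0.2109 0.12  ] [np.float64(0.0296), np.float64(0.0296), np.float64(0.029), np.float64(0.0295)]
A 0.125 [0.5054 0.2129 0.125 ] [np.float64(0.0292), np.float64(0.0292), np.float64(0.0286), np.float64(0.0291)]
A 0.13 [0.5043 0.2148 0.13  ] [np.float64(0.0288), np.float64(0.0288), np.float64(0.0281), np.float64(0.0286)]
A 0.135 [0.5032 0.2168 0.135 ] [np.float64(0.0284), np.float64(0.0283), np.float64(0.0277), np.float64(0.0282)]
B 0.12 [0.5004 0.2105 0.12  ] [np.float64(0.029), np.float64(0.0288), np.float64(0.0292), np.float64(0.0286)]
B 0.125 [0.5011 0.2126 0.125 ] [np.float64(0.0286), np.float64(0.0283), np.float64(0.0287), np.float64(0.0282)]
B 0.13 [0.5018 0.2147 0.13  ] [np.float64(0.0282), np.float64(0.0279), np.float64(0.0283), np.float64(0.0278)]
B 0.135 [0.5025 0.2168 0.135 ] [np.float64(0.0277), np.float64(0.0275), np.float64(0.0279), np.float64(0.0273)]
[array([0.4494, 0.2622, 0.01  ]), array([0.5497, 0.2708, 0.01  ]), array([0.4574, 0.1617, 0.01  ])]
```

Rim inner corners triangulate to centre (0.503, 0.217), z 0.137, yaw about 5-6° (plate bolts say 4.9°), and sides of about 28 mm confirm the size. Now to the post.

Request:
carry_out(moves=[1, 0, -9, 46, 0, 1, 0, -9, 46, 0, 1, 0, -9, 46, 0, 1, 0, -9, 46, 0, 1, 0, -9, 46, 0, 1, 0, -9, 46, 0, 1, 0, -9, 46, 0, 1, 0, -9, 46, 0, 1, 0, -9, 46, 0, 1, 0, -9, 46, 0, 1, 0, -9, 46, 0, 1, 0, -9, 46, 0])

```text
time: 3.08
tool_pos: [0.506, -0.2064, 0.3196]
tool_rot: [0.521, 0.478, 0.519, -0.479]
contact_force: [-0.1, -0.5, 0.4]
gripper_width: 1.0
```

Request:
carry_out(moves=[1, 3, 0, 0, 0, 1, 3, 0, 0, 0, 1, 3, 0, 0, 0, 1, 3, 0, 0, 0])

```text
time: 3.42
tool_pos: [0.5075, -0.2014, 0.2895]
tool_rot: [0.522, 0.478, 0.521, -0.477]
contact_force: [0.5, -0.3, -0.1]
gripper_width: 1.003
```

```bash
python3 -c "
from h import *
shot('w3')"
```

```text
w3 3.4667 [ 0.5079 -0.2016  0.29  ] [-0.514 -0.162  1.736  0.     1.566 -0.603]
```

Request:
carry_out(moves=[1, 0, 10, 0, 0, 1, 0, 10, 0, 0, 1, 0, 10, 0, 0, 1, 0, 10, 0, 0, 1, 0, 10, 0, 0, 1, 0, 10, 0, 0])

```text
time: 3.97
tool_pos: [0.6069, -0.1933, 0.2894]
tool_rot: [0.522, 0.478, 0.521, -0.478]
contact_force: [0.1, 0.3, 0.8]
gripper_width: 0.997
```

```bash
python3 -c "
from h import *
shot('w4')"
```

```text
w4 4.0167 [ 0.6067 -0.1936  0.2893] [-0.426  0.055  1.528 -0.     1.558 -0.513]
```

View pics/w3.png

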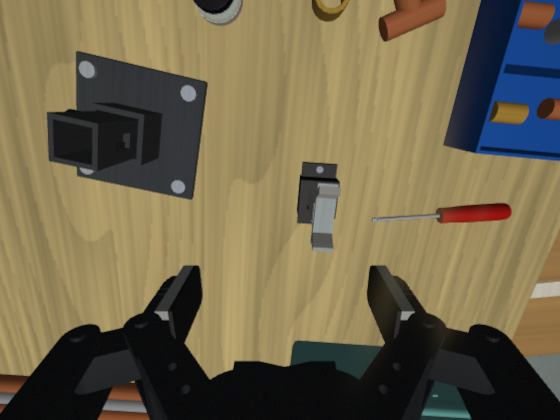

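View pics/w4.png

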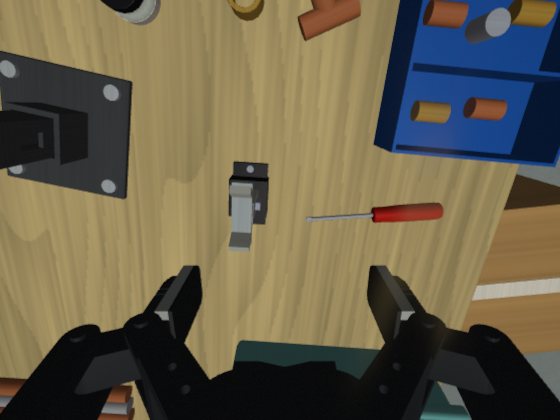

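```bash
python3 -c "
from h import *
a=load('w3')[0];b=load('w4')[0]
cv2.imwrite('pics/c5.png',np.hstack([crop(a,294,156,344,256,6),crop(b,220,156,270,256,6)]))"
```

```text
(no output)
```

View pics/c5.png

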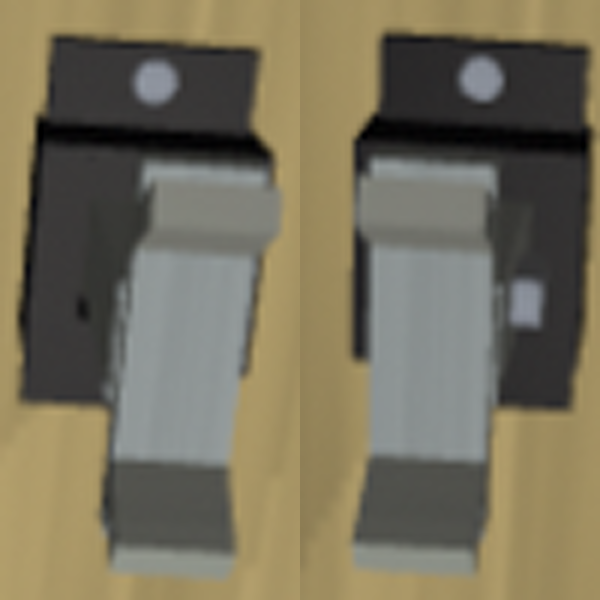

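Run:
```python
from h import *
_,A=load('w3');_,B=load('w4')
f=lambda x0,y0,X,Y,s=6:(x0+(X+.5)/s-.5,y0+(Y+.5)/s-.5)
def go(n,l,r):
    P=[]
    for a,b in zip(l,r):
        X,e=tri([(A,*f(294,156,*a)),(B,*f(220,156,*b))]);P.append(X);print(n,X.round(4),e)
    P=np.array(P);print(P.mean(0).round(4),[np.linalg.norm(P[i]-P[(i+1)%len(P)]).round(4) for i in range(len(P))]);return P
P=go("flat",[(135,246),(255,252),(232,463),(115,458)],[(72,243),(192,250),(188,462),(70,456)])
ax=P[0]+P[1]-P[2]-P[3];print("yaw y",np.degrees(np.arctan2(ax[1],ax[0]))-90)
for z in (.092,.094,.096):
  for C,(x0,px) in ((A,(294,[(135,246),(255,252),(232,463),(115,458)])),(B,(220,[(72,243),(192,250),(188,462),(70,456)]))):
    Q=np.array([onz(C,*f(x0,156,*p),z) for p in px]);print(z,Q.mean(0).round(4))
H=go("block",[(40,120),(262,135)],[(360,120)and(60,118),(288,132)])
go("armends",[(142,162),(272,172),(233,575),(112,568)],[(72,157),(195,165),(175,572),(56,566)])
H=go("bolt",[(156,83)],[(181,80)])
```

```text
flat [ 0.5467 -0.2143  0.0926] [array([ 0.  , -0.01]), array([0.  , 0.01])]
flat [ 0.5703 -0.2134  0.0932] [array([-0.  ,  0.08]), array([-0.  , -0.08])]
flat [ 0.5719 -0.2582  0.0946] [array([0.  , 0.13]), array([ 0.  , -0.13])]
flat [ 0.5479 -0.2589  0.0947] [array([0.  , 0.04]), array([ 0.  , -0.04])]
[ 0.5592 -0.2362  0.0938] [np.float64(0.0236), np.float64(0.0448), np.float64(0.024), np.float64(0.0447)]
yaw y 1.7837206299637245
0.092 [ 0.5595 -0.2368  0.092 ]
0.092 [ 0.559 -0.237  0.092]
0.094 [ 0.5591 -0.2361  0.094 ]
0.094 [ 0.5592 -0.2362  0.094 ]
0.096 [ 0.5588 -0.2354  0.096 ]
0.096 [ 0.5594 -0.2355  0.096 ]
block [ 0.5312 -0.2076  0.0182] [array([-0.  ,  0.05]), array([-0.  , -0.05])]
block [ 0.5846 -0.2075  0.0139] [array([ 0.  , -0.03]), array([-0.  ,  0.03])]
[ 0.5579 -0.2075  0.016 ] [np.float64(0.0536), np.float64(0.0536)]
armends [ 0.546  -0.1973  0.0917] [array([ 0.  , -0.17]), array([0.  , 0.17])]
armends [ 0.5703 -0.1956  0.0969] [array([ 0.01, -0.32]), array([-0.  ,  0.32])]
armends [ 0.5718 -0.2749  0.111 ] [array([-0.  , -0.05]), array([-0.  ,  0.05])]
armends [ 0.548  -0.2765  0.1092] [array([0.  , 0.03]), array([ 0.  , -0.03])]
[ 0.5591 -0.2361  0.1022] [np.float64(0.0249), np.float64(0.0805), np.float64(0.024), np.float64(0.0811)]
bolt [ 0.5583 -0.1978  0.0106] [array([ 0.  , -0.03]), array([0.  , 0.03])]
[ 0.5583 -0.1978  0.0106] [np.float64(0.0)]
```

The post's bar is at (0.559, -0.236), top z 0.094, yaw about +2°, and the catch's bright block sits on the +x side in w4 at (258,206). Next: align above it, then lower.

Request:
carry_out(moves=[1, 0, -5.1, 3.8, 0.055, 1, 0, -5.1, 3.8, 0.055, 1, 4, -5.1, 3.8, 0.055, 1, 8, -5.1, 3.8, 0.055, 1, 12, -5.1, 3.8, 0.055, 1, 14, -5.1, 3.8, 0.055, 1, 14, -5.1, 3.8, 0.055, 1, 14, -5.1, 3.8, 0.055, 1, 14, -5.1, 3.8, 0.055])

```text
time: 4.77
tool_pos: [0.5605, -0.2369, 0.1512]
tool_rot: [0.509, 0.492, 0.506, -0.492]
contact_force: [0.5, -0.7, 0.2]
gripper_width: 0.998
```

```bash
python3 -c "
from h import *
shot('w5');print(status.state()['contact_force'])"
```

```text
w5 4.8167 [ 0.561  -0.2371  0.1519] [-0.522  0.08   1.734 -0.     1.322 -0.554]
[ 0.50650198  0.16880693 -0.57916113]
```

View pics/w5.png

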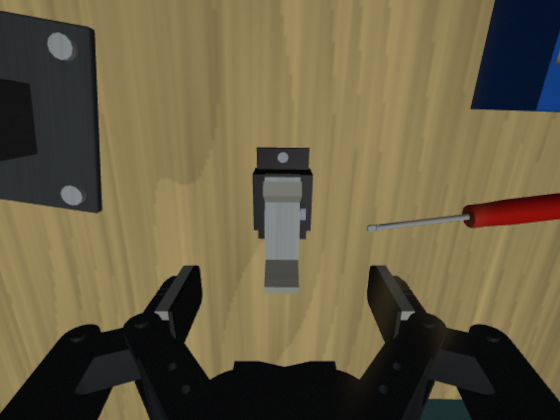

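Well aligned: the post is at x≈282 px between the fingers at 185 and 390. Now lower and close.

Request:
carry_out(moves=[1, 3, -0.1, 0, 0, 1, 6, -0.1, 0, 0, 1, 8, -0.1, 0, 0, 1, 9, -0.1, 0, 0, 1, 9.5, -0.1, 0, 0, 1, 9.5, -0.1, 0, 0, 1, 9.5, -0.1, 0, 0, 1, 9.5, -0.1, 0, 0])

```text
time: 5.48
tool_pos: [0.5601, -0.237, 0.0558]
tool_rot: [0.509, 0.492, 0.507, -0.492]
contact_force: [0.1, -0.2, -0.3]
gripper_width: 0.996
```

```bash
python3 -c "
from h import *
shot('w6');print(status.state()['contact_force'])
im=imaging.grab_frame('scene')[:,:,::-1];cv2.imwrite('pics/s6.png',crop(im,120,130,230,230,5))"
```

```text
w6 5.5333 [ 0.5599 -0.2368  0.0555] [-0.523  0.19   1.789 -0.     1.159 -0.555]
[-0.52349838 -0.44149087  0.49748652]
```

View pics/w6.png

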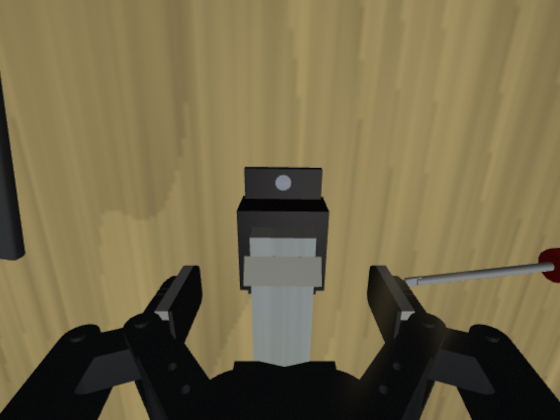

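View pics/s6.png

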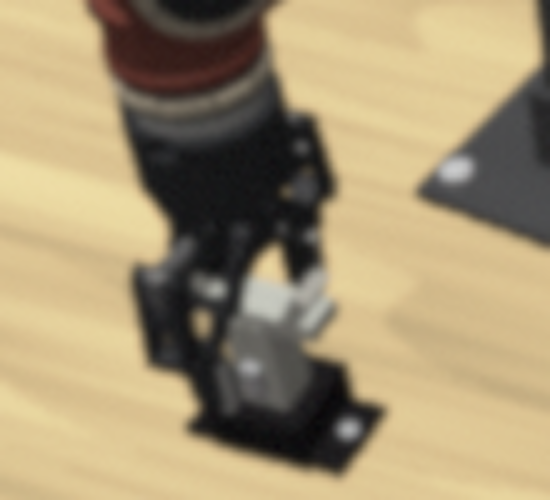

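Request:
carry_out(moves=[0, 0, 0, 0, 0, 0, 0, 0, 0, 0, 0, 0, 0, 0, 0, 0, 0, 0, 0, 0, 0, 0, 0, 0, 0, 0, 0, 0, 0, 0, 0, 0, 0, 0, 0, 0, 0, 0, 0, 0, 0, 0, 0, 0, 0])

```text
time: 6.33
tool_pos: [0.5589, -0.2363, 0.0538]
tool_rot: [0.508, 0.492, 0.508, -0.492]
contact_force: [-0.3, 0.9, 5.0]
gripper_width: 0.298
```

```bash
python3 -c "
from h import *
shot('w7');print(status.state()['contact_force'],status.state()['gripper_width'])
im=imaging.grab_frame('scene')[:,:,::-1];cv2.imwrite('pics/s7.png',crop(im,140,160,210,230,8))"
```

```text
w7 6.3833 [ 0.5588 -0.2363  0.0538] [-0.523  0.191  1.79   0.     1.159 -0.555]
[-0.89006297  1.1102676   4.64614086] 0.29694197927871663
```

View pics/w7.png

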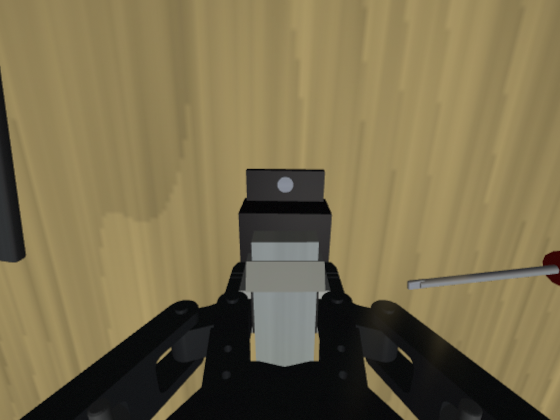

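View pics/s7.png

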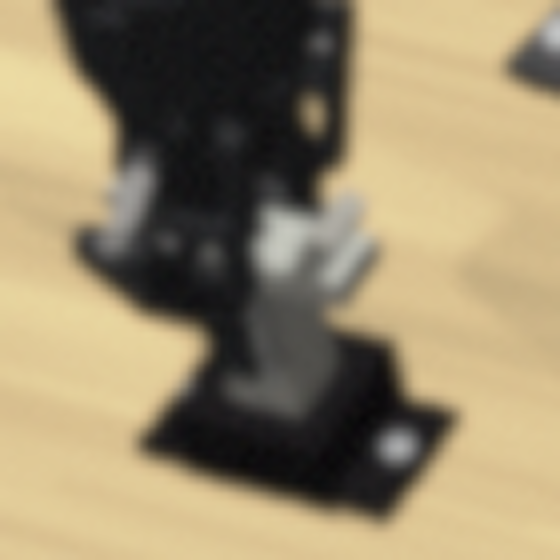

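Gripped: width 0.297, about 25-26 mm, so the catch is flush. TCP z is 0.0538, so the tips should be about 38 mm above the foot. Now lift and check.

Request:
carry_out(moves=[0, -1, 0, 0, 0, 0, -3, 0, 0, 0, 0, -6, 0, 0, 0, 0, -10, 0, 0, 0, 0, -14, 0, 0, 0, 0, -16, 0, 0, 0, 0, -16, 0, 0, 0, 0, -16, 0, 0, 0, 0, -16, 0, 0, 0])

```text
time: 7.18
tool_pos: [0.5568, -0.2352, 0.2096]
tool_rot: [0.506, 0.491, 0.51, -0.492]
contact_force: [0.1, 0.0, -5.2]
gripper_width: 0.292
```

```bash
python3 -c "
from h import *
shot('w8');print(status.state()['contact_force'],status.state()['gripper_width'],status.state()['tool_rot'])
im=imaging.grab_frame('scene')[:,:,::-1];cv2.imwrite('pics/s8f.png',im);cv2.imwrite('pics/s8.png',crop(im,100,80,200,180,6))"
```

```text
w8 7.2333 [ 0.5566 -0.2351  0.2089] [-0.523  0.029  1.689 -0.     1.431 -0.555]
[ 0.73384178 -0.067382   -6.22933275] 0.29736417905471574 [ 0.50549248  0.49131607  0.51032346 -0.4926011 ]
```

View pics/s8.png

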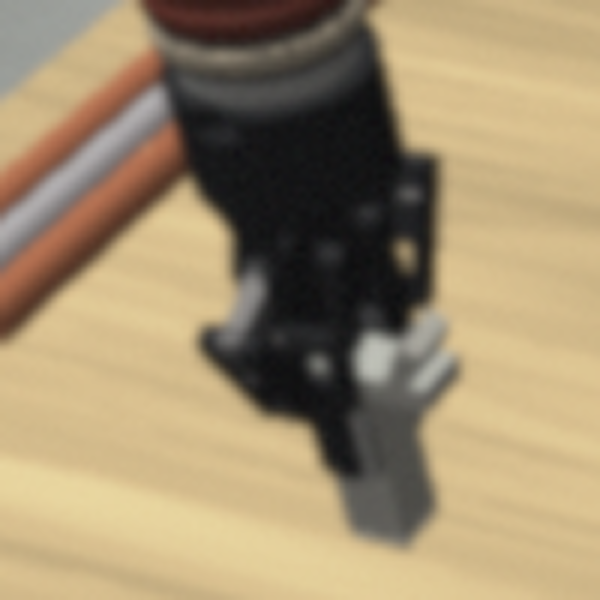

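View pics/w8.png

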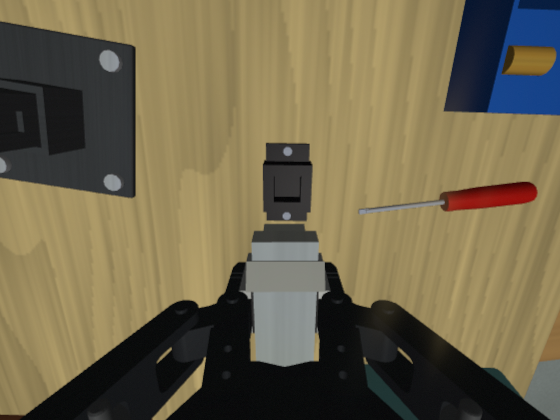

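Run:
```python
from h import *
from scipy.spatial.transform import Rotation as R
s=status.state();print(s["time"],s["tool_pos"],s["contact_force"],s["joint_vel"].round(4))
q=s["tool_rot"];M=R.from_quat(q[[1,2,3,0]]).as_matrix();print(M.round(4))
S=imaging.camera_info("scene");t=s["tool_pos"]
g=lambda X:((proj(S,X)-[100,80])*6+2.5).round(0)
for zt in (.009,.008,.006): 
  for dy in(-.011,.011): print("tip",zt,dy,g(t+[.013,dy,-zt]),g(t+[.023,dy,-zt]))
for d in (.042,.045,.048,.051):
  print("foot",d,[g(t+[a,b,-d]).tolist() for a,b in((.0118,-.0118),(.0118,.0118),(-.0118,.0118))])
W=imaging.camera_info("wrist")
for d in (.042,.045,.048,.051):
  print("wfoot",d,[proj(W,t+[a,b,-d]).round(1).tolist() for a,b in((.0118,.0118),(-.0118,.0118))])
```

```text
7.2833 [ 0.55667753 -0.23510385  0.2089331 ] [-0.91970064 -0.21749559 -4.31482875] [-0.0007 -0.0005 -0.0099 -0.0002 -0.0005 -0.0009]
[[-0.0062  0.9995  0.0319]
 [ 0.0035  0.032  -0.9995]
 [-1.     -0.0061 -0.0037]]
tip 0.009 -0.011 [335. 468.] [321. 483.]
tip 0.009 0.011 [384. 480.] [370. 496.]
tip 0.008 -0.011 [334. 466.] [320. 481.]
tip 0.008 0.011 [383. 478.] [369. 494.]
tip 0.006 -0.011 [333. 462.] [319. 477.]
tip 0.006 0.011 [382. 474.] [368. 490.]
foot 0.042 [[353.0, 530.0], [404.0, 544.0], [435.0, 507.0]]
foot 0.045 [[354.0, 536.0], [406.0, 550.0], [437.0, 513.0]]
foot 0.048 [[356.0, 542.0], [407.0, 555.0], [438.0, 519.0]]
foot 0.051 [[358.0, 547.0], [409.0, 561.0], [440.0, 525.0]]
wfoot 0.042 [[303.5, 226.2], [267.3, 225.1]]
wfoot 0.045 [[303.3, 224.5], [267.5, 223.4]]
wfoot 0.048 [[303.0, 222.8], [267.8, 221.7]]
wfoot 0.051 [[302.8, 221.1], [268.0, 220.1]]
```

```bash
python3 -c "
from h import *
im=cv2.imread('pics/w8.png');im=np.clip(im.astype(float)*1.8,0,255).astype(np.uint8);cv2.imwrite('pics/c8.png',crop(im,225,210,345,310,6))"
```

```text
(no output)
```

View pics/c8.png

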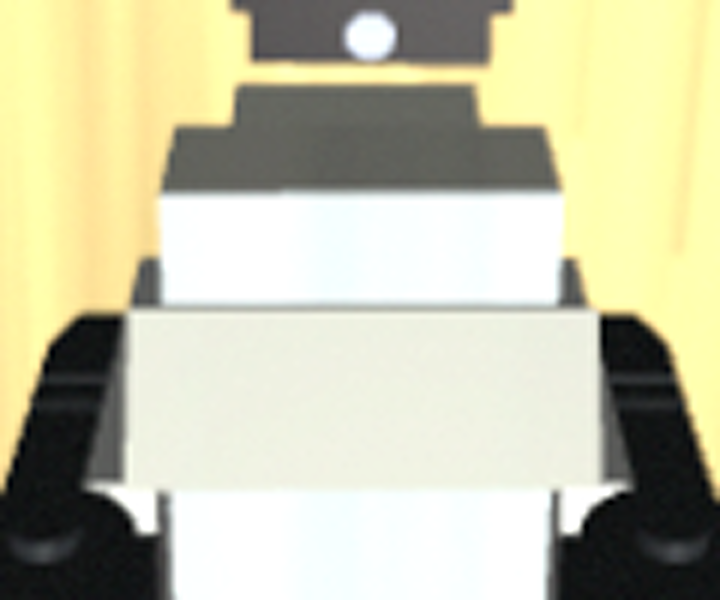

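Post held straight. The foot is about 46 mm below the TCP (edge at wrist row 224) and about 0.6 mm to -x, so the tips are about 38 mm above the foot. The catch is covered except for its lower 8 mm. Next, carry it over to the stand.

Request:
carry_out(moves=[0, -3, 0, -2, 0, 0, -3, -3.9, -45.3, -0.054, 0, -3, -3.9, -45.3, -0.054, 0, -3, -3.9, -45.3, -0.054, 0, -3, -3.9, -45.3, -0.054, 0, -3, -3.9, -45.3, -0.054, 0, -3, -3.9, -45.3, -0.054, 0, -3, -3.9, -45.3, -0.054, 0, -3, -3.9, -45.3, -0.054, 0, -3, -3.9, -45.3, -0.054, 0, -3, -3.9, -45.3, -0.054, 0, -3, -3.9, -45.3, -0.054])

```text
time: 8.28
tool_pos: [0.5027, 0.2195, 0.2405]
tool_rot: [0.52, 0.476, 0.523, -0.478]
contact_force: [0.1, -0.9, -4.1]
gripper_width: 0.297
```

Request:
carry_out(moves=[0, 0, 0, 0, 0, 0, 0, 0, 0, 0, 0, 0, 0, 0, 0, 0, 0, 0, 0, 0])

```text
time: 8.62
tool_pos: [0.5049, 0.2142, 0.2421]
tool_rot: [0.52, 0.478, 0.521, -0.479]
contact_force: [-0.1, -0.7, -3.8]
gripper_width: 0.295
```

```bash
python3 -c "
from h import *
shot('w9');s=status.state();print(s['contact_force'],s['gripper_width'],s['tool_rot'])
im=cv2.imread('pics/w9.png');im=np.clip(im.astype(float)*1.8,0,255).astype(np.uint8);cv2.imwrite('pics/c9.png',crop(im,225,150,345,250,6))"
```

```text
w9 8.6667 [0.5051 0.2142 0.2425] [ 0.266 -0.131  1.786 -0.     1.488  0.181]
[-0.62561075 -0.03672627 -3.11895264] 0.2979174363551431 [ 0.52042359  0.47803268  0.52078634 -0.47898396]
```

View pics/w9.png

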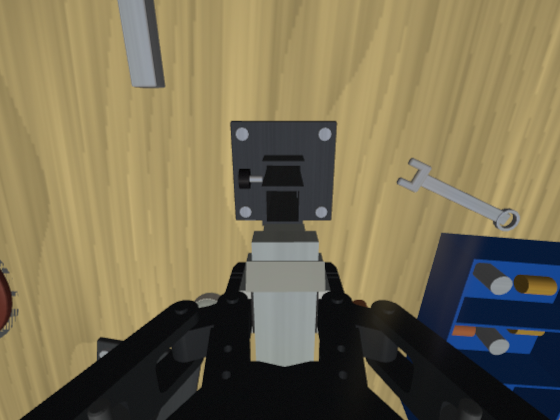

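View pics/c9.png

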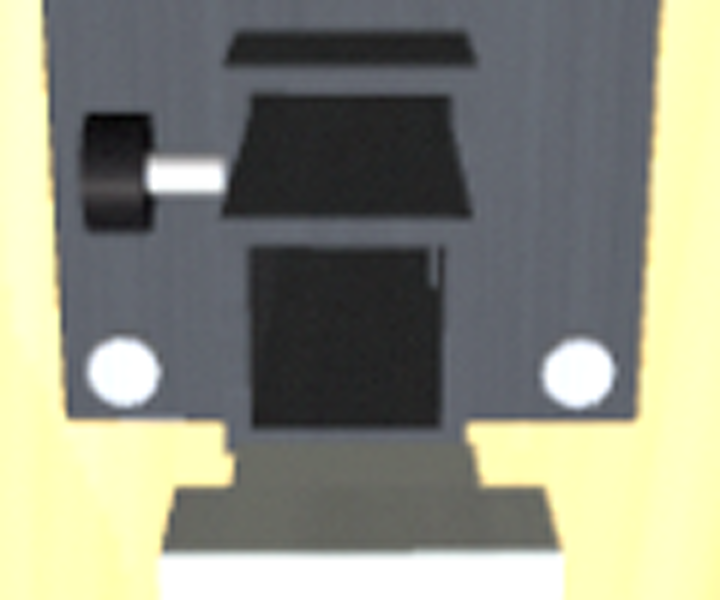

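```bash
cat >> h.py <<'E'
from scipy.spatial.transform import Rotation as Ro
def toolM():
    q=status.state()["tool_rot"];return Ro.from_quat(q[[1,2,3,0]]).as_matrix()
E
python3 - <<'E'
from h import *
_,C=load('w9');s=status.state();t=s["tool_pos"];M=toolM();print(M.round(4))
f=lambda X,Y,s=6:(225+(X+.5)/s-.5,150+(Y+.5)/s-.5)
th=.0855;sx=np.array([np.cos(th),np.sin(th),0]);sy=np.array([-np.sin(th),np.cos(th),0])
for z in(.1345,.1365,.1385):
  a,b=onz(C,*f(249,247),z),onz(C,*f(444,246),z);a2,b2=onz(C,*f(223,216),z),onz(C,*f(472,216),z);d,e=onz(C,*f(252,427),z),onz(C,*f(440,427),z)
  print(z,"in",((a+b)/2-.014*sy).round(4),np.linalg.norm(b-a).round(4),"out",((a2+b2)/2-.018*sy).round(4),np.linalg.norm(b2-a2).round(4),"near in",((d+e)/2).round(4),"yaw",np.degrees(np.arctan2(*(b-a)[1::-1])).round(2))
for dz in(.041,.043,.045):
  z=t[2]-dz; a,b=onz(C,*f(236,447),z),onz(C,*f(476,447),z)
  a,b=onz(C,*f(233,487),z),onz(C,*f(480,487),z); print("foot",dz,((a+b)/2).round(4),np.linalg.norm(b-a).round(4))
c=onz(C,*f(236,447),t[2]-.043);d=onz(C,*f(476,447),t[2]-.043);print(((c+d)/2).round(4),np.linalg.norm(c-d),t)
E
```

```text
[[-1.300e-03  9.965e-01  8.410e-02]
 [-6.000e-04  8.410e-02 -9.965e-01]
 [-1.000e+00 -1.300e-03  5.000e-04]]
0.1345 in [0.5029 0.2166 0.1345] 0.0278 out [0.503  0.2171 0.1345] 0.0353 near in [0.5039 0.2029 0.1345] yaw 5.11
0.1365 in [0.5028 0.2172 0.1365] 0.0276 out [0.503  0.2176 0.1365] 0.035 near in [0.5038 0.2037 0.1365] yaw 5.11
0.1385 in [0.5028 0.2177 0.1385] 0.0274 out [0.5029 0.2182 0.1385] 0.0347 near in [0.5038 0.2045 0.1385] yaw 5.11
foot 0.041 [0.5039 0.2228 0.2015] 0.0267
foot 0.043 [0.5039 0.2219 0.1995] 0.027
foot 0.045 [0.504  0.2211 0.1975] 0.0273
[0.5035 0.2267 0.1995] 0.02604060330455449 [0.50506802 0.21420154 0.2424581 ]
```

Foot centre is about (0.5046, 0.2137) and tube about (0.503, 0.217), with yaw aligned. Now correct by -1.4 mm in tool y and -3.4 mm in tool z while descending 4.5 cm.

Request:
carry_out(moves=[0, 1, -0.14, -0.34, 0, 0, 3, -0.14, -0.34, 0, 0, 4.5, -0.14, -0.34, 0, 0, 4.5, -0.14, -0.34, 0, 0, 4.5, -0.14, -0.34, 0, 0, 4.5, -0.14, -0.34, 0])

```text
time: 9.17
tool_pos: [0.5038, 0.2185, 0.1989]
tool_rot: [0.521, 0.479, 0.521, -0.478]
contact_force: [0.3, 0.0, -3.4]
gripper_width: 0.3
```

```bash
python3 -c "
from h import *
shot('w10');s=status.state();print(s['contact_force'],s['gripper_width'],s['tool_rot'])
im=cv2.imread('pics/w10.png');im=np.clip(im.astype(float)*1.8,0,255).astype(np.uint8);cv2.imwrite('pics/c10.png',crop(im,225,170,345,250,6))
im=imaging.grab_frame('scene')[:,:,::-1];cv2.imwrite('pics/s10.png',crop(im,300,120,400,220,6))"
```

```text
w10 9.2167 [0.5041 0.2187 0.1996] [ 0.274 -0.101  1.831  0.     1.41   0.188]
[ 0.08889881  0.61201524 -3.63539843] 0.29686712943103993 [ 0.52129926  0.47881603  0.52053488 -0.47752039]
```

View pics/c10.png

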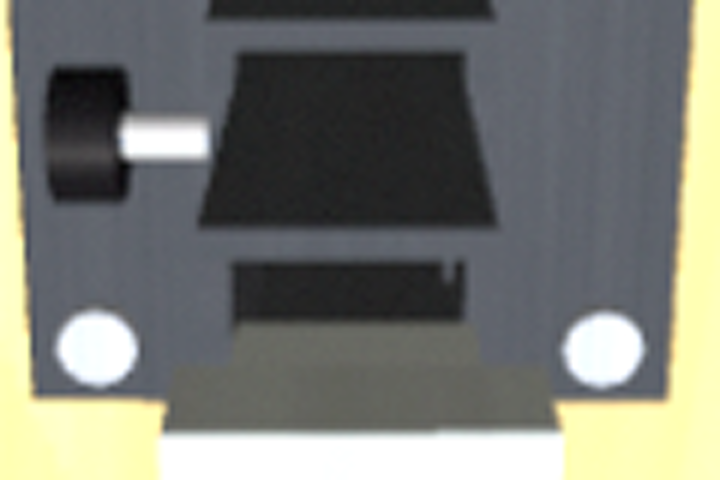

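View pics/s10.png

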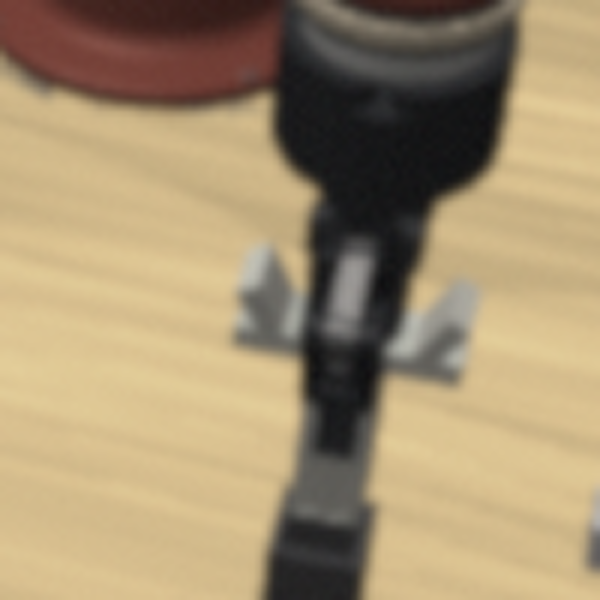

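Run:
```python
from h import *
_,C=load('w10');s=status.state();t=s["tool_pos"];M=toolM();print(M.round(4))
f=lambda X,Y,s=6:(225+(X+.5)/s-.5,170+(Y+.5)/s-.5)
th=.0855;sx=np.array([np.cos(th),np.sin(th),0]);sy=np.array([-np.sin(th),np.cos(th),0])
for z in(.131,.133,.135,.137):
  a,b=onz(C,*f(232,261),z),onz(C,*f(466,261),z);a2,b2=onz(C,*f(198,228),z),onz(C,*f(498,228),z)
  print(z,"in",((a+b)/2-.014*sy).round(4),np.linalg.norm(b-a).round(4),"out",((a2+b2)/2-.018*sy).round(4),np.linalg.norm(b2-a2).round(4))
for dz in(.041,.043,.045):
  a,b=onz(C,*f(234,323),t[2]-dz),onz(C,*f(477,323),t[2]-dz)
  print("foot",dz,((a+b)/2-.013*sy).round(4),np.linalg.norm(b-a).round(4))
print(t)
```

```text
[[ 2.500e-03  9.963e-01  8.560e-02]
 [ 8.000e-04  8.560e-02 -9.963e-01]
 [-1.000e+00  2.600e-03 -5.000e-04]]
0.131 in [0.503  0.2152 0.131 ] 0.0286 out [0.5029 0.2155 0.131 ] 0.0365
0.133 in [0.503  0.2159 0.133 ] 0.0284 out [0.5028 0.2162 0.133 ] 0.0361
0.135 in [0.5029 0.2167 0.135 ] 0.0281 out [0.5028 0.2169 0.135 ] 0.0358
0.137 in [0.5028 0.2174 0.137 ] 0.0278 out [0.5027 0.2175 0.137 ] 0.0354
foot 0.041 [0.5034 0.2195 0.1589] 0.026
foot 0.043 [0.5035 0.2187 0.1569] 0.0263
foot 0.045 [0.5036 0.2178 0.1549] 0.0266
[0.50426095 0.21877502 0.19985919]
```

Request:
carry_out(moves=[0, 0.5, -0.08, 0.19, 0, 0, 1, -0.08, 0.19, 0, 0, 1.5, -0.08, 0.19, 0, 0, 1.5, -0.08, 0.19, 0, 0, 1.5, -0.08, 0.19, 0, 0, 1.5, -0.08, 0.19, 0])

```text
time: 9.77
tool_pos: [0.5027, 0.2167, 0.1832]
tool_rot: [0.521, 0.478, 0.521, -0.478]
contact_force: [-0.1, 0.6, -5.4]
gripper_width: 0.296
```

```bash
python3 -c "
from h import *
shot('w11');s=status.state();print(s['contact_force'],s['gripper_width'],s['tool_rot'])
im=cv2.imread('pics/w11.png');im=np.clip(im.astype(float)*1.8,0,255).astype(np.uint8);cv2.imwrite('pics/c11.png',crop(im,225,170,345,250,6))"
```

```text
w11 9.8167 [0.5029 0.2168 0.1834] [ 0.271 -0.091  1.85  -0.     1.383  0.185]
[ 0.07966839 -0.52828314 -3.63476066] 0.29783793743256626 [ 0.52108991  0.47810394  0.5209961  -0.4779592 ]
```

View pics/c11.png

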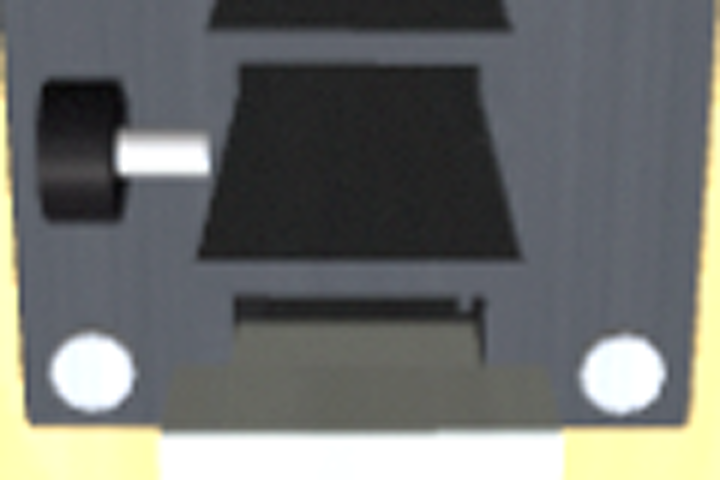

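Run:
```python
from h import *
_,C=load('w11');s=status.state();t=s["tool_pos"]
f=lambda X,Y,s=6:(225+(X+.5)/s-.5,170+(Y+.5)/s-.5)
th=.0855;sy=np.array([-np.sin(th),np.cos(th),0])
for z in(.131,.133,.135,.137):
  a,b=onz(C,*f(233,297),z),onz(C,*f(486,297),z);a2,b2=onz(C,*f(198,261),z),onz(C,*f(522,261),z)
  print(z,"in",((a+b)/2-.014*sy).round(4),np.linalg.norm(b-a).round(4),"out",((a2+b2)/2-.018*sy).round(4),np.linalg.norm(b2-a2).round(4))
for dz in(.041,.042,.043,.045):
  a,b=onz(C,*f(234,323),t[2]-dz),onz(C,*f(478,323),t[2]-dz)
  print("foot",dz,((a+b)/2-.013*sy).round(4),np.linalg.norm(b-a).round(4))
print(t)
```

```text
0.131 in [0.503 0.215 0.131] 0.0288 out [0.503  0.2154 0.131 ] 0.0366
0.133 in [0.5029 0.2158 0.133 ] 0.0285 out [0.5029 0.2161 0.133 ] 0.0362
0.135 in [0.5028 0.2166 0.135 ] 0.0281 out [0.5028 0.2168 0.135 ] 0.0358
0.137 in [0.5027 0.2173 0.137 ] 0.0278 out [0.5028 0.2176 0.137 ] 0.0354
foot 0.041 [0.5023 0.2174 0.1424] 0.0262
foot 0.042 [0.5024 0.217  0.1414] 0.0263
foot 0.043 [0.5024 0.2166 0.1404] 0.0265
foot 0.045 [0.5025 0.2158 0.1384] 0.0268
[0.50285936 0.21675914 0.18342894]
```

Within about 0.4 mm; the foot is about 3 mm above the rim. Now enter gently.

Request:
carry_out(moves=[0, 0.2, 0.04, 0, 0, 0, 0.4, 0.04, 0, 0, 0, 0.6, 0.04, 0, 0, 0, 0.8, 0.04, 0, 0, 0, 0.8, 0.04, 0, 0])

```text
time: 10.23
tool_pos: [0.5028, 0.2167, 0.1746]
tool_rot: [0.521, 0.478, 0.521, -0.478]
contact_force: [1.2, 0.6, -4.7]
gripper_width: 0.297
```

Request:
carry_out(moves=[0, 0.2, 0, 0, 0, 0, 0.4, 0, 0, 0, 0, 0.6, 0, 0, 0, 0, 0.6, 0, 0, 0])

```text
time: 10.57
tool_pos: [0.5029, 0.2167, 0.1687]
tool_rot: [0.521, 0.478, 0.521, -0.478]
contact_force: [0.3, -0.3, -4.1]
gripper_width: 0.3
```

No contact force, and the foot is about 12 mm in. Continue.

Request:
carry_out(moves=[0, 0.3, 0, 0, 0, 0, 0.6, 0, 0, 0, 0, 0.9, 0, 0, 0, 0, 1.2, 0, 0, 0, 0, 1.4, 0, 0, 0, 0, 1.4, 0, 0, 0])

```text
time: 11.07
tool_pos: [0.5027, 0.2167, 0.1545]
tool_rot: [0.521, 0.478, 0.521, -0.478]
contact_force: [-0.3, -0.5, -3.2]
gripper_width: 0.299
```

Request:
carry_out(moves=[0, 0.15, 0, 0, 0, 0, 0.3, 0, 0, 0, 0, 0.4, 0, 0, 0, 0, 0.4, 0, 0, 0])

```text
time: 11.4
tool_pos: [0.503, 0.2167, 0.1511]
tool_rot: [0.521, 0.478, 0.521, -0.478]
contact_force: [-0.3, -0.3, -4.4]
gripper_width: 0.299
```

Request:
carry_out(moves=[0, 0.1, 0, 0, 0, 0, 0.2, 0, 0, 0, 0, 0.3, 0, 0, 0, 0, 0.3, 0, 0, 0])

```text
time: 11.73
tool_pos: [0.503, 0.2167, 0.148]
tool_rot: [0.521, 0.478, 0.521, -0.478]
contact_force: [-0.4, 0.1, -4.7]
gripper_width: 0.299
```

Request:
carry_out(moves=[0, 0.1, 0, 0, 0, 0, 0.2, 0, 0, 0, 0, 0.2, 0, 0, 0])

```text
time: 11.98
tool_pos: [0.503, 0.2167, 0.146]
tool_rot: [0.521, 0.478, 0.521, -0.478]
contact_force: [0.1, -0.3, -4.5]
gripper_width: 0.3
```

```bash
python3 -c "
from h import *
shot('w12')
im=imaging.grab_frame('scene')[:,:,::-1];cv2.imwrite('pics/s12.png',crop(im,310,150,390,250,6))"
```

```text
w12 12.0333 [0.503  0.2167 0.1461] [ 0.271 -0.055  1.88  -0.     1.317  0.185]
```

View pics/s12.png

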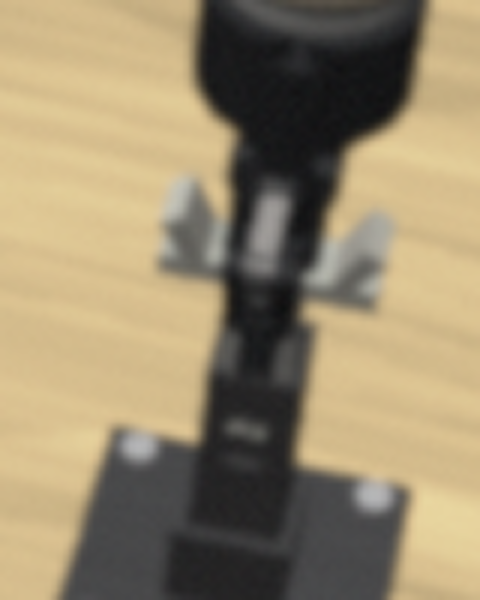

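The post is in the tube: aluminium shows through the slot and the fingertip is just above the rim's front edge. I'll step down until I feel the rim.

Request:
carry_out(moves=[0, 0.1, 0, 0, 0, 0, 0.1, 0, 0, 0])

```text
time: 12.25
tool_pos: [0.5031, 0.2167, 0.1452]
tool_rot: [0.521, 0.478, 0.521, -0.478]
contact_force: [-0.6, 0.8, -4.2]
gripper_width: 0.296
```

Request:
carry_out(moves=[0, 0.1, 0, 0, 0, 0, 0.1, 0, 0, 0])

```text
time: 12.42
tool_pos: [0.5032, 0.2168, 0.145]
tool_rot: [0.521, 0.478, 0.521, -0.478]
contact_force: [-1.9, -0.8, 0.7]
gripper_width: 0.297
```

Request:
carry_out(moves=[0, 0.1, 0, 0, 0, 0, 0.1, 0, 0, 0])

```text
time: 12.58
tool_pos: [0.5033, 0.2168, 0.145]
tool_rot: [0.521, 0.478, 0.521, -0.478]
contact_force: [-5.2, -1.8, 6.0]
gripper_width: 0.296
```

```bash
python3 -c "
from h import *
s=status.state();print(s['contact_force'],s['ft_torque'])
im=imaging.grab_frame('scene')[:,:,::-1];cv2.imwrite('pics/s13.png',np.clip(crop(im,325,170,380,240,9)*1.6,0,255))
S=imaging.camera_info('scene')
g=lambda X:((proj(S,X)-[325,170])*9+4).round(0)
th=.0855;sx=np.array([np.cos(th),np.sin(th),0]);sy=np.array([-np.sin(th),np.cos(th),0]);c=np.array([.5029,.2168,0])
for z in(.129,.135,.137):
  print(z,[g(c+.018*sx+k*.018*sy+[0,0,z]).tolist() for k in(-1,0,1)],'slot',[g(c+.018*sx+[0,0,z-d]).tolist() for d in(.024,.048)])
"
```

```text
[-5.16103214 -1.76448489  5.97424199] [-0.27870943  0.94978307  0.00788893]
0.129 [[173.0, 399.0], [244.0, 413.0], [316.0, 427.0]] slot [[235.0, 478.0], [226.0, 541.0]]
0.135 [[175.0, 382.0], [247.0, 396.0], [319.0, 411.0]] slot [[237.0, 462.0], [228.0, 526.0]]
0.137 [[176.0, 377.0], [247.0, 391.0], [320.0, 405.0]] slot [[238.0, 457.0], [229.0, 520.0]][ WARN:0@1.247] global loadsave.cpp:1063 imwrite_ Unsupported depth image for selected encoder is fallbacked to CV_8U.
```

View pics/s13.png

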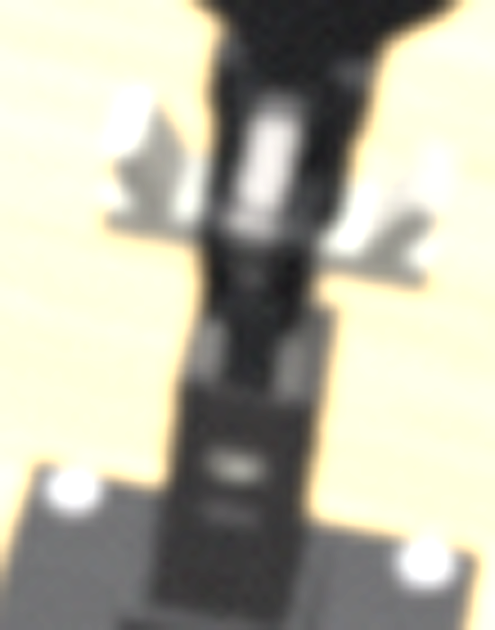

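The slot shows at rows 455-520, which agrees with a rim at about 0.136, and the fingertip sits on the rim. The post is in, with the catch about 8 mm inside. Unload and let go.

Request:
carry_out(moves=[0, -0.15, 0, 0, 0, 0, -0.15, 0, 0, 0])

```text
time: 12.8
tool_pos: [0.5035, 0.2169, 0.145]
tool_rot: [0.521, 0.478, 0.521, -0.478]
contact_force: [-0.0, 0.4, 1.1]
gripper_width: 0.299
```

Request:
carry_out(moves=[0.45, 0, 0, 0, 0, 0.6, 0, 0, 0, 0, 0.8, 0, 0, 0, 0, 0.8, 0, 0, 0, 0, 0.8, 0, 0, 0, 0, 0.8, 0, 0, 0, 0])

```text
time: 13.3
tool_pos: [0.5033, 0.2168, 0.1449]
tool_rot: [0.521, 0.478, 0.521, -0.478]
contact_force: [0.7, 0.1, -0.4]
gripper_width: 0.802
```

```bash
python3 -c "
from h import *
shot('w14')
im=imaging.grab_frame('scene')[:,:,::-1];cv2.imwrite('pics/s14.png',crop(im,310,150,390,240,6))"
```

```text
w14 13.35 [0.5033 0.2168 0.1449] [ 0.271 -0.053  1.881 -0.     1.314  0.185]
```

View pics/s14.png

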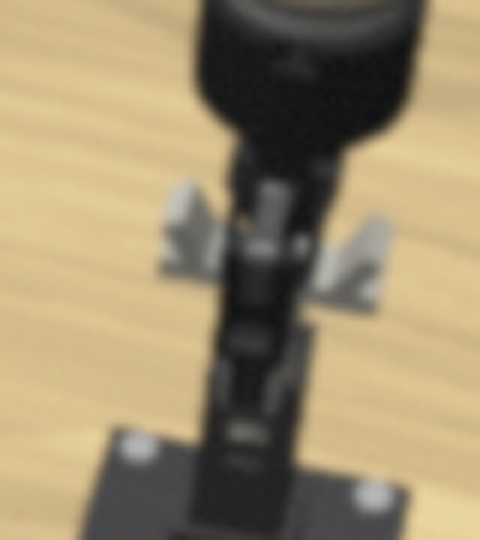

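View pics/w14.png

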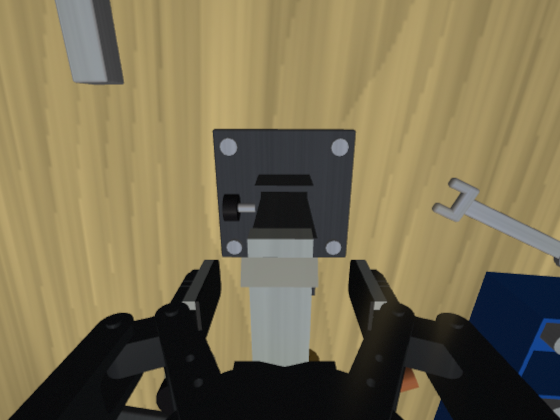

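The post stayed put and the fingers are clear. Rise, close, then press on the bar.

Request:
carry_out(moves=[0.8, -2, 0, 0, 0, 0.8, -5, 0, 0, 0, 0.8, -9, 0, 0, 0, 0.8, -10, 0, 0, 0, 0, -10, 0, 0, 0, 0, -10, 0, 0, 0, 0, -10, 0, 0, 0, 0, -10, 0, 0, 0, 0, -10, 0, 0, 0, 0, -10, 0, 0, 0, 0, -10, 0, 0, 0, 0, -10, 0, 0, 0])

```text
time: 14.4
tool_pos: [0.503, 0.2167, 0.2443]
tool_rot: [0.521, 0.478, 0.521, -0.478]
contact_force: [-0.5, 0.1, 0.1]
gripper_width: -0.002
```

```bash
python3 -c "
from h import *
shot('w15');s=status.state();print(s['contact_force'],s['gripper_width'])
im=imaging.grab_frame('scene')[:,:,::-1];cv2.imwrite('pics/s15.png',crop(im,310,130,390,230,6))"
```

```text
w15 14.45 [0.5031 0.2167 0.2445] [ 0.271 -0.135  1.786 -0.     1.491  0.185]
[-1.02929301  0.819965    0.19143104] -0.005741692805311003
```

View pics/s15.png

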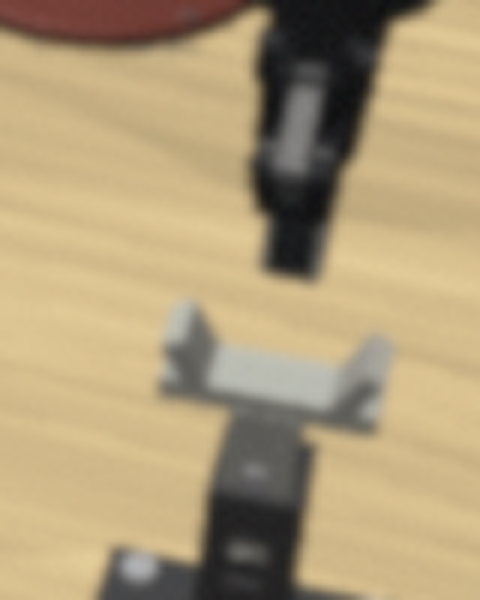

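View pics/w15.png

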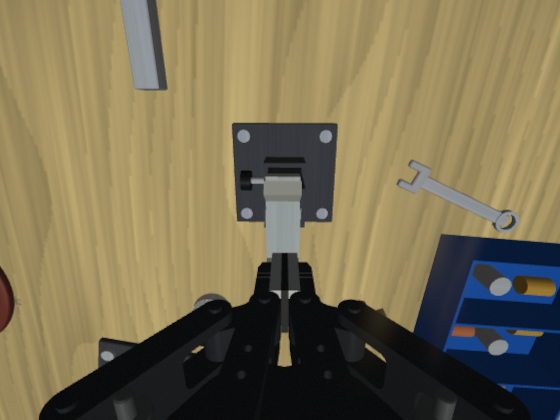

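Post held upright in the tube, with the top of the catch visible just above the rim at (257,470), flush. Lower to the bar.

Request:
carry_out(moves=[0, 1.5, 0, 0, 0, 0, 3, 0, 0, 0, 0, 4, 0, 0, 0, 0, 4.6, 0, 0, 0, 0, 4.6, 0, 0, 0, 0, 4.6, 0, 0, 0])

```text
time: 15.0
tool_pos: [0.5031, 0.2168, 0.1988]
tool_rot: [0.521, 0.478, 0.521, -0.478]
contact_force: [-0.1, -0.4, 0.1]
gripper_width: -0.004
```

Request:
carry_out(moves=[0, 0.2, 0, 0, 0, 0, 0.4, 0, 0, 0, 0, 0.5, 0, 0, 0, 0, 0.5, 0, 0, 0])

```text
time: 15.33
tool_pos: [0.5032, 0.2168, 0.1939]
tool_rot: [0.521, 0.478, 0.521, -0.478]
contact_force: [0.1, -0.1, 0.3]
gripper_width: 0.001
```

Request:
carry_out(moves=[0, 0.2, 0, 0, 0, 0, 0.3, 0, 0, 0, 0, 0.3, 0, 0, 0])

```text
time: 15.58
tool_pos: [0.5031, 0.2167, 0.1906]
tool_rot: [0.521, 0.478, 0.521, -0.478]
contact_force: [1.0, 0.4, -0.1]
gripper_width: -0.003
```

Request:
carry_out(moves=[0, 0.1, 0, 0, 0, 0, 0.2, 0, 0, 0, 0, 0.3, 0, 0, 0, 0, 0.3, 0, 0, 0])

```text
time: 15.92
tool_pos: [0.5032, 0.2167, 0.1876]
tool_rot: [0.521, 0.478, 0.521, -0.478]
contact_force: [-0.6, -0.2, 0.4]
gripper_width: -0.002
```

Request:
carry_out(moves=[0, 0.1, 0, 0, 0, 0, 0.2, 0, 0, 0, 0, 0.3, 0, 0, 0, 0, 0.3, 0, 0, 0])

```text
time: 16.25
tool_pos: [0.5031, 0.2167, 0.1845]
tool_rot: [0.521, 0.478, 0.521, -0.478]
contact_force: [0.6, 0.2, 0.5]
gripper_width: -0.001
```

Request:
carry_out(moves=[0, 0.1, 0, 0, 0, 0, 0.2, 0, 0, 0, 0, 0.3, 0, 0, 0, 0, 0.3, 0, 0, 0])

```text
time: 16.58
tool_pos: [0.503, 0.2167, 0.1815]
tool_rot: [0.521, 0.478, 0.521, -0.478]
contact_force: [0.4, -0.5, -0.7]
gripper_width: -0.0
```

```bash
python3 -c "
from h import *
shot('w16')
im=imaging.grab_frame('scene')[:,:,::-1];cv2.imwrite('pics/s16.png',crop(im,310,130,390,230,6))"
```

```text
w16 16.6333 [0.503  0.2167 0.1815] [ 0.271 -0.089  1.851  0.     1.38   0.185]
```

View pics/s16.png

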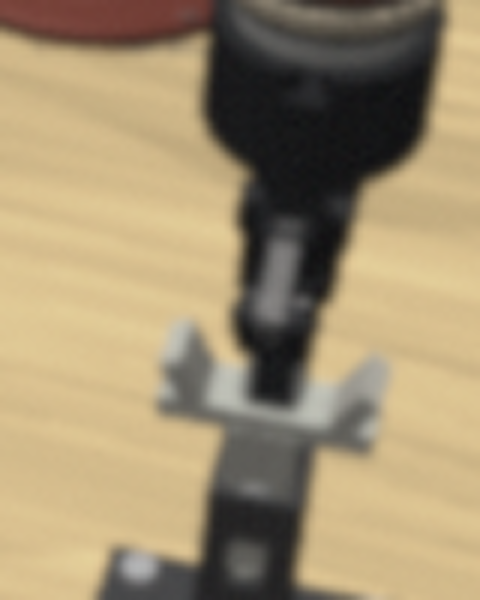

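View pics/w16.png

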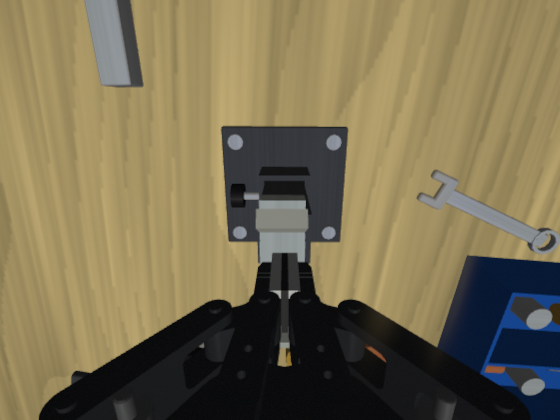

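The cradle has sunk about 5 mm, and the slot now shows aluminium over its full height. The post is moving down with little force, so I'll continue in small steps.

Request:
carry_out(moves=[0, 0.1, 0, 0, 0, 0, 0.2, 0, 0, 0, 0, 0.3, 0, 0, 0])

```text
time: 16.93
tool_pos: [0.5032, 0.2168, 0.1788]
tool_rot: [0.521, 0.478, 0.521, -0.478]
contact_force: [-0.2, 0.2, 0.5]
gripper_width: -0.0
```

```bash
python3 -c "
from h import *
shot('w17');s=status.state();print(s['contact_force'])
im=imaging.grab_frame('scene')[:,:,::-1];cv2.imwrite('pics/s17.png',crop(im,310,130,390,230,6))"
```

```text
w17 16.9833 [0.5032 0.2167 0.1786] [ 0.271 -0.086  1.853 -0.     1.375  0.185]
[ 0.48458316 -0.40725712  0.71894394]
```

View pics/s17.png

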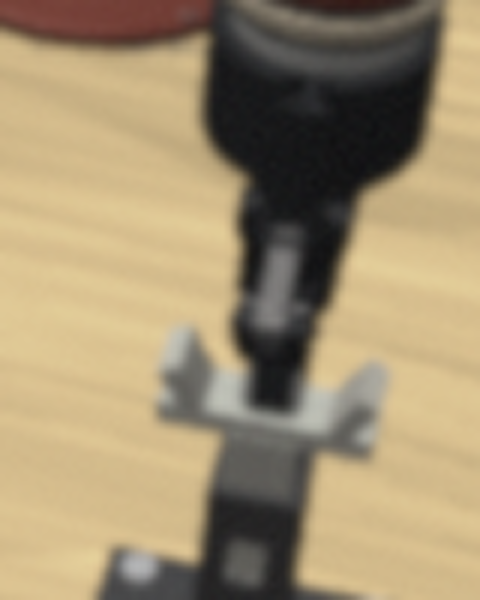

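```bash
python3 -c "
from h import *
S=imaging.camera_info('scene')
g=lambda X:((proj(S,X)-[310,130])*6+2.5).round(0).tolist()
th=.0855;sx=np.array([np.cos(th),np.sin(th),0]);sy=np.array([-np.sin(th),np.cos(th),0]);c=np.array([.503,.2167,0])
for zu in(.175,.17,.165,.16,.155,.15): print(zu,g(c+.012*sx-.04*sy+[0,0,zu]),g(c+.012*sx+.04*sy+[0,0,zu]))
print('tip',[g(c+[.010,d,.1786-.008]) for d in(-.011,.011)])
print('tip',[g(c+[.010,d,.1445-.008+.1]) for d in(-.011,.011)])
"
```

```text
0.175 [159.0, 396.0] [378.0, 438.0]
0.17 [158.0, 406.0] [376.0, 448.0]
0.165 [157.0, 415.0] [374.0, 457.0]
0.16 [156.0, 425.0] [373.0, 467.0]
0.155 [155.0, 435.0] [371.0, 477.0]
0.15 [154.0, 444.0] [369.0, 486.0]
tip [[236.0, 414.0], [295.0, 429.0]]
tip [[253.0, 278.0], [315.0, 293.0]]
```

Vision puts the bar's underside at 0.165 (it started at 0.177), so the post is sliding with the tips on the bar. About 29 mm to go.

Request:
carry_out(moves=[0, 0.1, 0, 0, 0, 0, 0.2, 0, 0, 0, 0, 0.3, 0, 0, 0, 0, 0.4, 0, 0, 0, 0, 0.5, 0, 0, 0, 0, 0.6, 0, 0, 0, 0, 0.7, 0, 0, 0, 0, 0.8, 0, 0, 0])

```text
time: 17.7
tool_pos: [0.5032, 0.2168, 0.1707]
tool_rot: [0.521, 0.478, 0.521, -0.478]
contact_force: [0.5, -0.4, 1.4]
gripper_width: 0.005
```

Request:
carry_out(moves=[0, 0.1, 0, 0, 0, 0, 0.2, 0, 0, 0, 0, 0.3, 0, 0, 0, 0, 0.4, 0, 0, 0, 0, 0.5, 0, 0, 0, 0, 0.6, 0, 0, 0, 0, 0.7, 0, 0, 0])

```text
time: 18.28
tool_pos: [0.5032, 0.2168, 0.1637]
tool_rot: [0.521, 0.478, 0.521, -0.478]
contact_force: [1.4, 0.2, 0.8]
gripper_width: 0.001
```

```bash
python3 -c "
from h import *
s=status.state();print(s['contact_force'],s['tool_pos'])
im=imaging.grab_frame('scene')[:,:,::-1];cv2.imwrite('pics/s18.png',crop(im,310,130,390,230,6))"
```

```text
[1.35890585 0.19928073 0.81585108] [0.50318107 0.21676859 0.16374116]
```

View pics/s18.png

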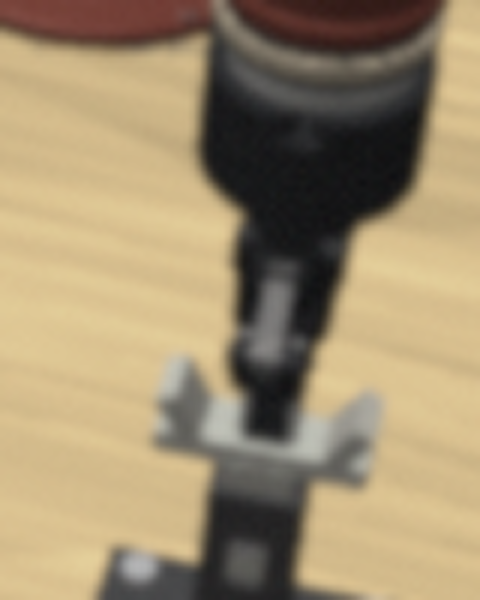

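Underside at about 0.150, upright. Continue.

Request:
carry_out(moves=[0, 0.1, 0, 0, 0, 0, 0.2, 0, 0, 0, 0, 0.3, 0, 0, 0, 0, 0.4, 0, 0, 0, 0, 0.5, 0, 0, 0, 0, 0.6, 0, 0, 0, 0, 0.7, 0, 0, 0, 0, 0.8, 0, 0, 0])

```text
time: 19.0
tool_pos: [0.503, 0.2167, 0.1555]
tool_rot: [0.521, 0.478, 0.521, -0.478]
contact_force: [0.6, 0.0, -0.3]
gripper_width: 0.0
```

Request:
carry_out(moves=[0, 0.1, 0, 0, 0, 0, 0.2, 0, 0, 0, 0, 0.3, 0, 0, 0])

```text
time: 19.25
tool_pos: [0.5032, 0.2167, 0.1549]
tool_rot: [0.521, 0.478, 0.521, -0.478]
contact_force: [-8.2, -2.2, 14.7]
gripper_width: 0.004
```

Request:
carry_out(moves=[0, 0.1, 0, 0, 0, 0, 0.2, 0, 0, 0])

```text
time: 19.42
tool_pos: [0.5033, 0.2168, 0.1549]
tool_rot: [0.521, 0.478, 0.521, -0.478]
contact_force: [-11.8, -3.9, 22.8]
gripper_width: 0.0
```

```bash
python3 -c "
from h import *
s=status.state();print(s['contact_force'],s['tool_pos'])
im=imaging.grab_frame('scene')[:,:,::-1];cv2.imwrite('pics/s19.png',crop(im,310,130,390,230,6))"
```

```text
[-11.81286564  -3.87754655  22.77624107] [0.5032952  0.21677129 0.15485497]
```

View pics/s19.png

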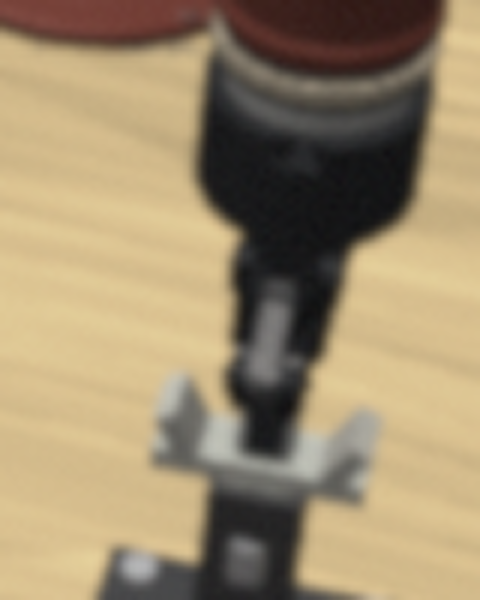

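A firm stop at TCP z 0.1549: tip 0.1469, underside 0.137, which equals the rim felt earlier. Unload, rise and look.

Request:
carry_out(moves=[0, -0.3, 0, 0, 0, 0, -0.5, 0, 0, 0, 0, -2, 0, 0, 0, 0, -5, 0, 0, 0, 0, -9, 0, 0, 0, 0, -12, 0, 0, 0, 0, -14, 0, 0, 0, 0, -14, 0, 0, 0])

```text
time: 20.13
tool_pos: [0.5054, 0.2174, 0.2968]
tool_rot: [0.523, 0.481, 0.519, -0.475]
contact_force: [0.8, -0.1, 0.6]
gripper_width: 0.002
```

Request:
carry_out(moves=[0, 0, 4, 0, 0, 0, 0, 8, 0, 0, 0, 0, 12, 0, 0, 0, 0, 12, 0, 0, 0, 0, 12, 0, 0, 0, 0, 12, 0, 0])

```text
time: 20.63
tool_pos: [0.6221, 0.2269, 0.2886]
tool_rot: [0.52, 0.477, 0.522, -0.479]
contact_force: [-0.4, -0.5, 0.4]
gripper_width: -0.003
```

```bash
python3 -c "
from h import *
shot('w20');s=status.state();print(s['contact_force'],s['tool_pos'])
im=imaging.grab_frame('scene')[:,:,::-1];cv2.imwrite('pics/s20.png',crop(im,320,180,390,250,8))
b=load('w20')[0];cv2.imwrite('pics/c20.png',crop(b,150,120,290,260,4))"
```

```text
w20 20.6833 [0.6218 0.2271 0.2899] [0.238 0.115 1.463 0.    1.565 0.152]
[-0.13581315  0.53036529  0.43132816] [0.6218402  0.22707584 0.28990155]
```

View pics/s20.png

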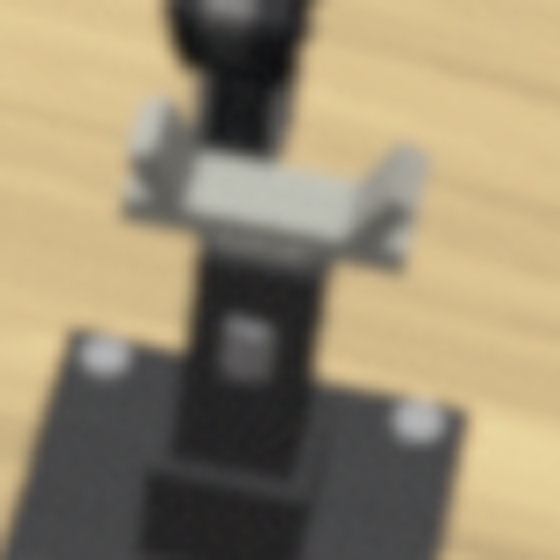

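View pics/c20.png

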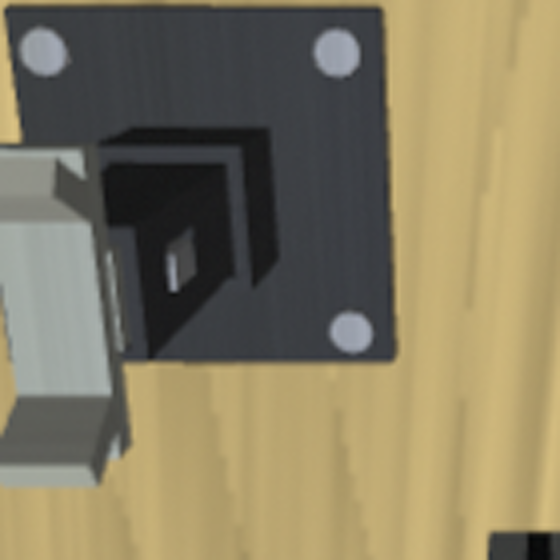

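```bash
python3 - <<'E'
from h import *
S=imaging.camera_info('scene');_,W=load('w20')
g=lambda X:((proj(S,X)-[320,180])*8+3.5).round(0).tolist()
w=lambda X:((proj(W,X)-[150,120])*4+1.5).round(0).tolist()
th=.0855;sx=np.array([np.cos(th),np.sin(th),0]);sy=np.array([-np.sin(th),np.cos(th),0]);c=np.array([.503,.2168,0])
P=lambda x,y,z:c+x*sx+y*sy+[0,0,z]
for r in(.135,.137,.139):
  print("rim",r,'outer+x',[ (g(P(.018,y,r)),w(P(.018,y,r))) for y in(-.018,.018)],'slot top/bot',[(g(P(.018,0,r-d)),w(P(.018,0,r-d))) for d in(.024,.048)])
for zu in(.135,.137,.139,.142,.145):
  print("und",zu,[(g(P(.012,y,zu)),w(P(.012,y,zu))) for y in(-.04,.04)],'top',[(g(P(.012,y,zu+.01)),w(P(.012,y,zu+.01))) for y in(-.022,.022)],'catchface top if out',[(g(P(.0195,y,zu-.026)),w(P(.0195,y,zu-.026))) for y in(-.005,.005)])
E
python3 -c "
from h import *
b=load('w20')[0];cv2.imwrite('pics/c20b.png',np.clip(crop(b,165,145,225,205,12).astype(float)*2.2,0,255).astype(np.uint8))"
```

```text
rim 0.135 outer+x [([195.0, 260.0], [151.0, 363.0]), ([323.0, 285.0], [136.0, 228.0])] slot top/bot [([251.0, 331.0], [172.0, 272.0]), ([243.0, 387.0], [196.0, 250.0])]
rim 0.137 outer+x [([196.0, 255.0], [149.0, 365.0]), ([324.0, 280.0], [133.0, 230.0])] slot top/bot [([251.0, 326.0], [169.0, 274.0]), ([243.0, 383.0], [194.0, 252.0])]
rim 0.139 outer+x [([197.0, 250.0], [146.0, 368.0]), ([325.0, 275.0], [130.0, 231.0])] slot top/bot [([252.0, 321.0], [167.0, 276.0]), ([244.0, 378.0], [192.0, 253.0])]
und 0.135 [([123.0, 230.0], [138.0, 440.0]), ([406.0, 286.0], [101.0, 140.0])] top [([188.0, 217.0], [117.0, 391.0]), ([345.0, 248.0], [95.0, 221.0])] catchface top if out [([232.0, 336.0], [181.0, 287.0]), ([267.0, 343.0], [177.0, 252.0])]
und 0.137 [([123.0, 225.0], [135.0, 443.0]), ([407.0, 281.0], [98.0, 141.0])] top [([189.0, 212.0], [114.0, 394.0]), ([346.0, 243.0], [92.0, 223.0])] catchface top if out [([232.0, 331.0], [179.0, 289.0]), ([267.0, 338.0], [175.0, 254.0])]
und 0.139 [([124.0, 220.0], [133.0, 446.0]), ([408.0, 276.0], [95.0, 142.0])] top [([190.0, 207.0], [112.0, 397.0]), ([347.0, 238.0], [89.0, 225.0])] catchface top if out [([233.0, 326.0], [177.0, 291.0]), ([268.0, 333.0], [173.0, 256.0])]
und 0.142 [([124.0, 212.0], [129.0, 451.0]), ([409.0, 269.0], [91.0, 144.0])] top [([191.0, 200.0], [107.0, 401.0]), ([348.0, 231.0], [85.0, 228.0])] catchface top if out [([234.0, 319.0], [174.0, 294.0]), ([269.0, 326.0], [170.0, 259.0])]
und 0.145 [([125.0, 205.0], [125.0, 456.0]), ([410.0, 261.0], [86.0, 146.0])] top [([191.0, 192.0], [103.0, 406.0]), ([350.0, 223.0], [80.0, 231.0])] catchface top if out [([235.0, 312.0], [170.0, 297.0]), ([270.0, 319.0], [166.0, 262.0])]
```

View pics/c20b.png

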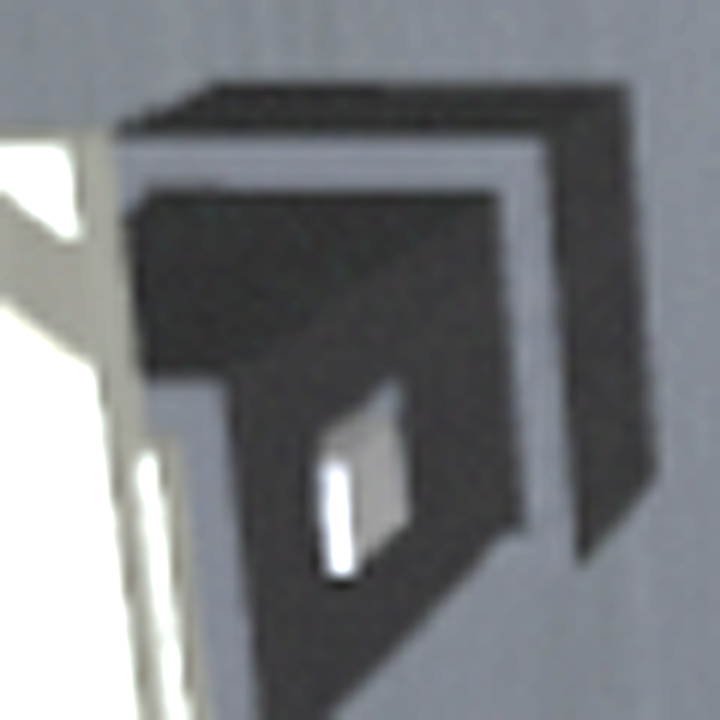

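The picture disagrees with "home": rim at about 0.1355 against an underside at about 0.142, with shank showing between them. I'll take a more oblique close look from the +x side.

Request:
carry_out(moves=[0, 2, 2.6, 5, 0, 0, 6, 2.6, 5, 0, 0, 10, 2.6, 5, 0, 0, 12, 2.6, 5, 0, 0, 12, 2.6, 5, 0, 0, 12, 2.6, 5, 0])

```text
time: 21.23
tool_pos: [0.6513, 0.1795, 0.1701]
tool_rot: [0.521, 0.477, 0.522, -0.479]
contact_force: [-0.4, -0.1, -0.3]
gripper_width: -0.0
```

```bash
python3 -c "
from h import *
shot('w21')"
```

```text
w21 21.2833 [0.653  0.1799 0.173 ] [0.159 0.217 1.545 0.    1.377 0.073]
```

View pics/w21.png

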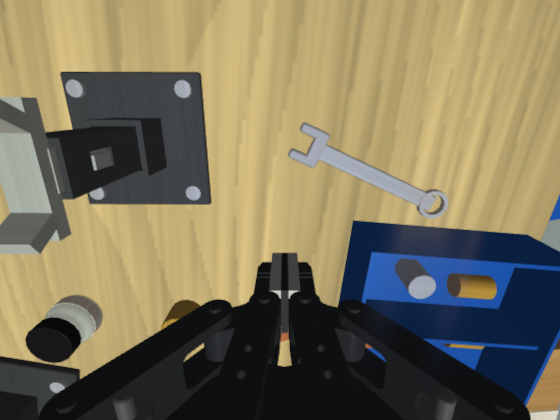

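```bash
python3 -c "
from h import *
b=load('w21')[0];cv2.imwrite('pics/c21.png',np.clip(crop(b,30,110,120,200,8).astype(float)*1.7,0,255).astype(np.uint8))"
```

```text
(no output)
```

View pics/c21.png

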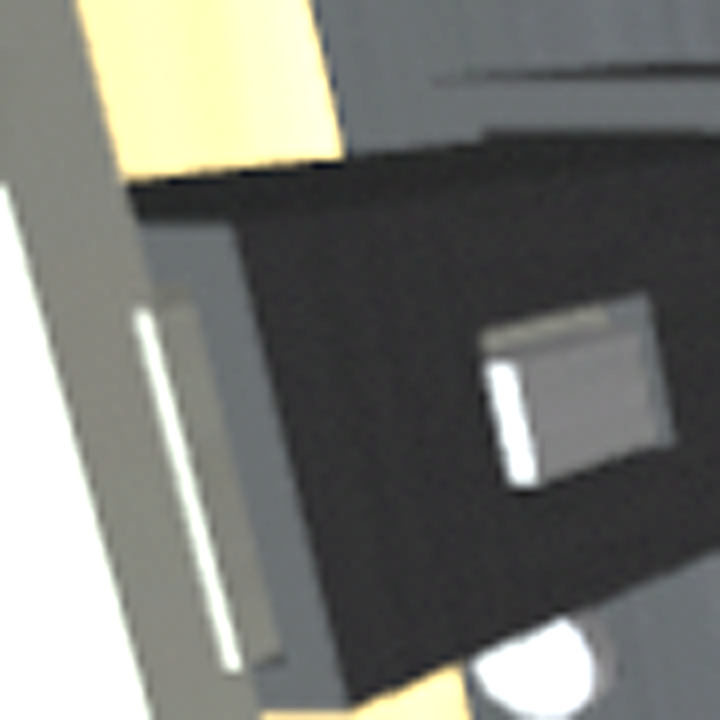

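Run:
```python
from h import *
_,A=load('w20');_,B=load('w21')
a=lambda X,Y:(165+(X+.5)/12-.5,145+(Y+.5)/12-.5)
b=lambda X,Y:(30+(X+.5)/8-.5,110+(Y+.5)/8-.5)
th=.0855;c=np.array([.503,.2168,0]);Rz=np.array([[np.cos(th),np.sin(th),0],[-np.sin(th),np.cos(th),0],[0,0,1]])
for n,p,q in[("rim outer far",(225,382),(235,222)),("ledge far",(148,450),(140,312)),("catch top outer, far",(348,458),(514,358)),("catch top outer near",(355,575),(540,487)),("catch out face low far",(400,375),(645,295))]:
    X,e=tri([(A,*a(*p)),(B,*b(*q))]);print(n,(Rz@(X-c)).round(4),e)
# plane intersections w21 in stand frame at face x
for n,q,x in[("rim outer far",(235,222),.018),("rim outer near",(345,705),.018),("ledge far",(140,312),.013),("ledge near",(235,670),.013),("bar under mid",(175,450),.012),("catch top edge far",(514,358),.0195),("catch top near",(540,487),.0195),("slot top far",(484,340),.018),("slot bot near",(672,440),.018),("slot bot far",(648,295),.018)]:
    C,d=ray(B,*b(*q));C2=Rz@(C-c);d2=Rz@d;k=(x-C2[0])/d2[0];print(n,(C2+k*d2).round(4))
```

```text
rim outer far [0.0185 0.0187 0.1369] [array([ 0.03, -0.11]), array([-0.06,  0.19])]
ledge far [0.012  0.0131 0.1389] [array([-0.06,  0.22]), array([ 0.11, -0.39])]
catch top outer, far [0.02   0.0056 0.112 ] [array([-0.04,  0.13]), array([ 0.06, -0.21])]
catch top outer near [ 0.0194 -0.0054  0.1114] [array([ 0.01, -0.06]), array([-0.03,  0.11])]
catch out face low far [0.0186 0.0079 0.0896] [array([-0.09,  0.27]), array([ 0.14, -0.43])]
rim outer far [0.018  0.0187 0.1361]
rim outer near [ 0.018  -0.0164  0.137 ]
ledge far [0.013  0.0131 0.1403]
ledge near [ 0.013  -0.0128  0.1402]
bar under mid [0.012  0.0032 0.1392]
catch top edge far [0.0195 0.0054 0.1114]
catch top near [ 0.0195 -0.0053  0.1116]
slot top far [0.018  0.007  0.1124]
slot bot near [ 0.018  -0.0057  0.0891]
slot bot far [0.018  0.0075 0.0885]
```

The catch is out: its outer top edge triangulates to x = 19.4-20 mm from the tube axis (fully out is 19.5). It lies 25 mm below the rim (home is 26), so the post is down to within about 1-2 mm of picture error. One last check that the bystanders haven't moved.

Run:
```python
from h import *
im=imaging.grab_frame("top")[:,:,::-1];cv2.imwrite("pics/top22.png",im);s=status.state();print(s["time"],s["contact_force"].round(2))
```

```text
21.3333 [-0.82  0.49  0.37]
```

View pics/top22.png

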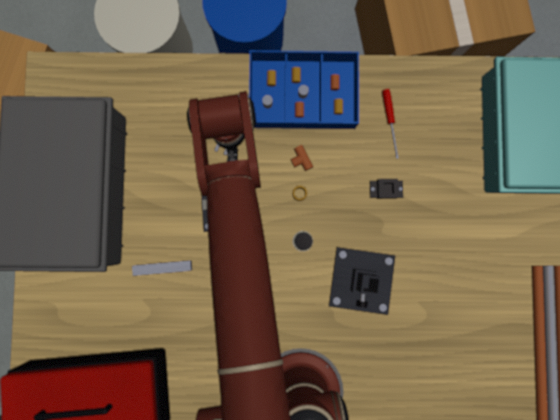

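The offcut, jar, ring, tee and screwdriver stand at the same pixels as at the start (for example jar (303,241), ring (300,193)). The wrench is hidden by the arm here, but I never went near it and w21 shows it lying undisturbed. The robot touches nothing, so I'm handing the job in.

```bash
python3 -c "
from plant import workorder
print(workorder.job_done())"
```

```text
the job is handed in; nothing more can be done
None
```

The post is in the right stand's tube with its catch out through the slot. I handed the job in at about 21 s; no verdict is reported.

**What I did:** I gripped the post by its ±x faces with the catch flush and steered it into the tube with the wrist camera. The fingertips touched the rim at about 0.137 m with roughly 10 N. I then let go and pressed the bar down with the shut fingers until a firm stop. The highest force I read was 23 N down.

**Last checks:**
- **Catch:** its outer edge is 19.4–20 mm from the tube's axis (fully out is 19.5 mm).
- **Bystanders:** those in view of the top camera are at their starting pixels. The wrench was hidden by the arm there, but it lies undisturbed in the last wrist view.
- **Robot:** clear of everything.

**Where the checks disagreed:** by touch, the cradle's underside is at 0.137 m, right on the rim. The last close pictures put it 2–3 mm above the rim (0.139–0.140 m). The catch's own position suggests only about 1 mm. An earlier, steeper view and the scene camera had put the underside at about 0.142 m. All of these are under the 0.146 m limit, but I did not press again to settle it.

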